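# Put the washed bathroom things up to dry

### The arm

A 7-joint arm with a two-finger parallel gripper is mounted at the origin on the work surface. World frame = base frame: x ahead of the robot, y to its left, z up, the work surface at z = 0. Lengths are in m, angles in degrees, forces in N, time in s.
With the tool pointing down it reaches from about 0.4 to 0.85 m from the base axis. Payload 4.5 kg.
Tool frame: the origin (TCP) lies between the finger pads; the fingertips stand 22 mm ahead of it and the grasp point (between the pads) lies 3 mm ahead of it (r.tip_extent is the distance from the TCP to the fingertips, in m); z points along the fingers, y is the line along which they close (so a half turn about z gives the same grasp; the last joint's range is limited). The gripper opens to 88 mm and grips with 3 to 60 N. Pads are 18 mm wide; open, the fingers measure 123 mm over their backs; the gripper's body (75 mm by 187 mm) begins 45 mm behind the grasp point.
Start: joints at [71.322, 39.483, -11.15, 89.685, 9.013, 51.709, -12.324], TCP at [0.22, -0.585, 0.261] pointing down, gripper open.
Joint ranges: [-172.22, 172.22], [-26.19, 119.32], [-84.43, 86.54], [7.71, 146.69], [-57.33, 237.33], [2.42, 119.75], [-152.13, 152.13]. Speed limits (degrees/s): [147.25, 147.25, 180, 180, 180, 180, 180].

### API

Orientations are given as [roll, pitch, yaw] about the fixed x, y, z axes, in that order (R = Rz(yaw) Ry(pitch) Rx(roll)).
In Python, from rig import readout, snapshot, workorder, r gives the robot as it stands.
- The arm moves only by the tool send_rows, never from a script. Its argument "rows" is a list of rows, each an object with "xyz": the shift along the tool's x, y, z in mm, a list of three; "turn": the turn about the tool's z in rad; "grip": the finger opening in mm, from 0 to 88.1. In form: [{"xyz": [tx, ty, tz], "turn": turn, "grip": grip}, ...]. A call has 1 to 12 rows; each row is the pose to reach, as a shift and turn from the pose commanded when the call began, along the tool's axes at that moment; what a row does not reach only later rows make up. A row lasts 1/8 s, in which the tool goes at most 62.5 mm and 10.7 degrees, less where a joint would pass 70% of its speed; a pose out of reach is approached as far as the arm can. A call with a gripper value outside its range is refused whole. The fingers move at their own pace and stop on an object; the grip force is fixed at half the most. Time passes only in rows, so rows that repeat a pose let the fingers close. It gives the time, the measured TCP pose, the force, the opening and the grip force at its end, in the units of the state.
- readout.sense(): the state, without advancing time (a new reading comes with each control period).
- snapshot(name): name is "scene" or "top" or "wrist"; returns a dict with "image" (420x560x3 uint8, red, green, blue), "fov_y" (degrees; the focal length in pixels is half the picture's height over the tangent of half this angle, whatever the lens; pixels are square), "cx", "cy" (the principal point, pixels), "eye" and "orientation" of the camera in the world; the wrist camera has in their place "T_tool_cam" (4x4, takes a point from camera to tool coordinates, whose origin is the TCP and whose axes are the flange's). Camera axes: x right, y up, looking along -z (the intrinsics and any distortion apply to the point x, -y, -z); pixel columns grow to the right and rows downward; lengths in m; the calibration is good to about 2 mm. A picture is of the moment at which its call begins: read the wrist's pose just before it. There is no depth.
- workorder.finish_job(): hands the job in; it is judged then, once.
The state is a dict: "t": time; "joints": joint angles; "joint_vel": joint speeds; "effort": joint torques, N m; "tool_pos": TCP position; "ee_rot": TCP orientation; "wrist_force": force on the tool from outside, world axes, zero at the start; "ft_torque": the same for the moment, N m; "grip_width": finger opening in m; "gripper_force": force on a finger pad.
Only numpy, scipy, OpenCV 4.12 (cv2) and the standard library are available. Lean on these libraries where they do the work, as an engineer would, in place of code of your own. Each camera call takes 0.05 s, during which the arm holds its last target. There are 200 camera calls.

### The job

Put the washed things up to dry: the square drip tray is too wide to grip, so push it round against the fixed chrome post, a clockwise quarter turn, until its spout points to the basin on the right and its sides are square with the counter; leave it beside the post. Stand every tumbler on the tray, inside its rim, upside down as it is, and hang every black hairband over the bar of the chrome rail, so that its crown rests on the bar with one leg on either side. Leave everything else on the counter where it is.

Things in the scene. Friction and masses are not known exactly. Their poses are not given: they have to be found in the camera images.
- tray: white ceramic drip tray, square slab 130 x 130 mm; ribbed floor 20 mm above the counter inside a rim 6 mm wide, 5 mm higher (inner square 118 mm). About 0.6 kg, loose, slides when pushed low on a side. Origin: centre of the underside. Its x axis points to its spout: at the start away from the robot (world +x within 0.25 rad), in the end to the right (world -y), a clockwise quarter turn
- tray_spout (a point): tip of the tray's spout, a blunt lip 36 mm wide, 22 mm long and 16 mm high in the middle of its +x side; the tip is 87 mm from the tray's centre, 10 mm above the counter. As the tray is pushed round, the post can lodge in the inner corner between spout and side, which makes a good pivot
- post: fixed upright chrome stop post, 24 mm in diameter, 45 mm high (the 36 mm flange at its foot is only decoration). Origin on the counter on its axis; its axes are those of the counter (x away from the robot, y left). At the start it stands just beyond the tray's spout side, 30 to 60 mm to the right of the tray's centre
- rail: fixed chrome drying rail: horizontal bar 12 mm in diameter along its y axis, centre line 165 mm above the counter (top 171), on two posts 12 mm thick at y = -125 and +125 mm, each with a foot 100 mm long in x and 8 mm high. Origin on the counter under the bar's middle. Bands can hang with their centres at y from -90 to +90 mm; four fit 60 mm apart
- board: fixed flat bamboo board 200 x 260 x 8 mm on which the hairbands stand at the start, to the right of the tray; the dark basin is let into the counter further to the right (from about 0.5 m right of the robot); origin at the centre of its underside
- band1: rigid black hairband, one of up to four alike (None if absent), standing on its ends as an arch 100 mm high: strap 36 mm wide (its x), 6 mm thick, 116 mm across (its y). A solid knot on the crown, 30 (x) x 24 (y) x 24 mm, 99 to 123 mm above the feet: grip it from above, closing along y. 60 g, topples easily. Origin between the feet, z up. Hung, its x lies along the bar, either way round
- band1_crown (a point): the middle of the underside of band1's crown, 94 mm above its feet: rests on top of the bar when hung
- band2: rigid black hairband, one of up to four alike (None if absent), standing on its ends as an arch 100 mm high: strap 36 mm wide (its x), 6 mm thick, 116 mm across (its y). A solid knot on the crown, 30 (x) x 24 (y) x 24 mm, 99 to 123 mm above the feet: grip it from above, closing along y. 60 g, topples easily. Origin between the feet, z up. Hung, its x lies along the bar, either way round
- band2_crown (a point): the middle of the underside of band2's crown, 94 mm above its feet: rests on top of the bar when hung
- band3: rigid black hairband, one of up to four alike (None if absent), standing on its ends as an arch 100 mm high: strap 36 mm wide (its x), 6 mm thick, 116 mm across (its y). A solid knot on the crown, 30 (x) x 24 (y) x 24 mm, 99 to 123 mm above the feet: grip it from above, closing along y. 60 g, topples easily. Origin between the feet, z up. Hung, its x lies along the bar, either way round
- band3_crown (a point): the middle of the underside of band3's crown, 94 mm above its feet: rests on top of the bar when hung
- band4: rigid black hairband, one of up to four alike (None if absent), standing on its ends as an arch 100 mm high: strap 36 mm wide (its x), 6 mm thick, 116 mm across (its y). A solid knot on the crown, 30 (x) x 24 (y) x 24 mm, 99 to 123 mm above the feet: grip it from above, closing along y. 60 g, topples easily. Origin between the feet, z up. Hung, its x lies along the bar, either way round
- band4_crown (a point): the middle of the underside of band4's crown, 94 mm above its feet: rests on top of the bar when hung
- cup1: plain aluminium tumbler, one of up to two alike (None if absent), standing upside down: closed, 70 mm high, 54 mm in diameter at the mouth (below) and 48 mm at the top, about 90 g. Origin: centre of the underside (the mouth). Two fit the tray side by side on a diagonal, each about 27 mm from the tray's centre lines
- cup2: plain aluminium tumbler, one of up to two alike (None if absent), standing upside down: closed, 70 mm high, 54 mm in diameter at the mouth (below) and 48 mm at the top, about 90 g. Origin: centre of the underside (the mouth). Two fit the tray side by side on a diagonal, each about 27 mm from the tray's centre lines
- soap_bottle: bystander: white soap bottle, 60 mm wide, 100 mm high; loose, not part of the job, to be left where it stands. Origin: its underside's centre
- cream_jar: bystander: low amber cream jar, 56 mm wide, 40 mm high; loose, not part of the job, to be left where it stands. Origin: its underside's centre
- roll_on: bystander: white roll-on bottle, 48 mm wide, 100 mm high; loose, not part of the job, to be left where it stands. Origin: its underside's centre
- brush_mug: bystander: black mug without handle, 72 mm wide, 100 mm high; loose, not part of the job, to be left where it stands. Origin: its underside's centre
- comb_brush: bystander: wooden brush 170 mm long, lying; loose, not part of the job, to be left where it stands. Origin: its underside's centre
- soap_bar: bystander: bar of soap 75 x 50 x 24 mm; loose, not part of the job, to be left where it stands. Origin: its underside's centre
- lotion: bystander: grey lotion bottle, 44 mm wide, 80 mm high; loose, not part of the job, to be left where it stands. Origin: its underside's centre
Not all that is in view belongs to the job. Leave any green or turquoise look-alike of the band2 alone.

How it is judged:
By the outcome, as a careful person would: the job done as asked, in the order asked, and still so for the second after the job is handed in, with the robot touching nothing.
Of band1, band2, band3, band4 only 3 to 4 are there at a start; the rules pass over those that are not, and their reading is None.
Of cup1, cup2 only 1 to 2 are there at a start; the rules pass over those that are not, and their reading is None.
At some moment in a run one of tray may be knocked a few centimetres aside while the robot is not near it.
It also fails if it takes over 210 s, if anything falls off the work surface, if the arm or the gripper's body presses on something with over 40 N, if the wrist force passes 120 N, or if a joint passes its speed limit or range.

## Working session

There is one attempt and no reset: what is moved stays moved. The work goes in short steps, Python scripts to look and compute and a tool call to move; the robot and the scene stay as the last step left them, time stands still between calls to the robot, and variables do not carry over. Pictures are saved under pics/ and viewed, at most 14 in all, crops included, and the job is handed in when it is done.

Besides the shell and the picture viewer there is one more tool, called after "Request:" in YAML: its name, and indented under it one key for each argument. send_rows: Moves the arm, as the interface text tells. Its arguments: {"type":"object","properties":{"rows":{"type":"array","items":{"type":"object","properties":{"xyz":{"type":"array","items":{"type":"number"}},"turn":{"type":"number"},"grip":{"type":"number"}}}}},"required":["rows"]}

```bash
ls; mkdir -p pics; python3 - <<'E'
from rig import readout, snapshot, workorder, r
import cv2, numpy as np
s=readout.sense(); print({k:np.round(v,3) for k,v in s.items()}); print(r.tip_extent)
for n in ("scene","top"):
    d=snapshot(n); cv2.imwrite(f"pics/{n}0.png",d["image"][...,::-1]); print(n,{k:d[k] for k in d if k!="image"})
d=snapshot("wrist"); print({k:d[k] for k in d if k!="image"})
E
```

```text
pics
{'t': np.float64(0.0), 'joints': array([ 71.322,  39.534, -11.143,  89.745,   9.013,  51.71 , -12.326]), 'joint_vel': array([-0.061, -0.175, -0.003, -0.035, -0.009,  0.061,  0.064]), 'effort': array([ 1.0000e-03, -5.2756e+01, -1.2670e+00, -1.5343e+01, -5.3000e-02,
        6.0000e-03,  0.0000e+00]), 'tool_pos': array([ 0.22 , -0.584,  0.26 ]), 'ee_rot': array([-1.79894e+02,  9.00000e-03,  2.06170e+01]), 'wrist_force': array([-0.333, -0.408,  0.683]), 'ft_torque': array([-0.036, -0.004, -0.006]), 'gripper_force': np.float64(0.0), 'grip_width': np.float64(0.088)}
0.022
scene {'fov_y': 51.2359274948487, 'cx': 276.6524068658486, 'cy': 211.48794845791676, 'eye': array([1.09409122, 0.5301584 , 0.69776157]), 'orientation': array([ 50.90134139,  -0.73070372, 137.68693928])}
top {'fov_y': 52.89914528959261, 'cx': 275.08490473439963, 'cy': 202.97710270775715, 'eye': array([0.51988097, 0.00238967, 1.05473098]), 'orientation': array([  1.68503995,  -0.53261906, -89.26104682])}
{'fov_y': 67.5790426761518, 'cx': 278.61015409894014, 'cy': 208.24472370241207, 'T_tool_cam': array([[-5.13493286e-05,  9.54708528e-01,  2.97542644e-01,
         7.74967040e-02],
       [ 9.99999870e-01, -1.01710237e-04,  4.98930003e-04,
         5.02357884e-04],
       [ 5.06595862e-04,  2.97542631e-01, -9.54708399e-01,
        -1.23143652e-01],
       [ 0.00000000e+00,  0.00000000e+00,  0.00000000e+00,
         1.00000000e+00]])}
```

View pics/top0.png

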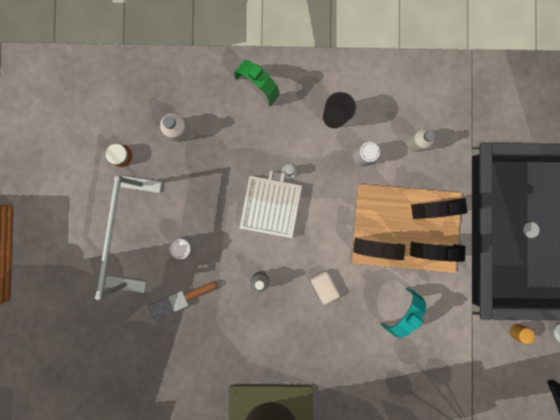

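View pics/scene0.png

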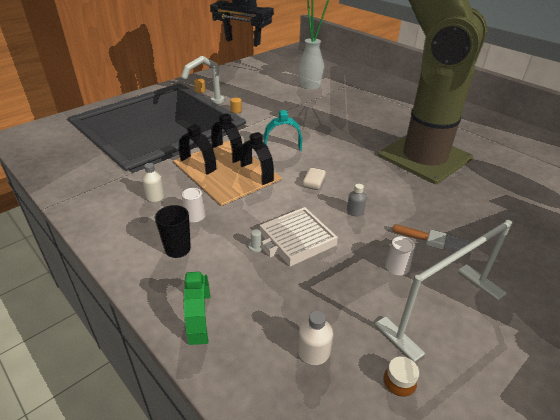

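The top view shows the tray at (271,206) with the post at (289,171). The bands are on the board at (439,208), (379,249) and (437,253), and the rail bar runs (118,180)-(100,295). The cups are at (370,152) and (180,248). The turquoise and green arches are look-alikes. There are three bands and two cups.

```bash
cat > h.py <<'E'
from rig import readout, snapshot, workorder, r
import cv2, numpy as np
from scipy.spatial.transform import Rotation as R
def pose():
    s=readout.sense(); return np.array(s["tool_pos"]),R.from_euler("xyz",s["ee_rot"],degrees=True).as_matrix(),s
def shot(n,save=None):
    p,M,s=pose(); d=snapshot(n)
    if n=="wrist":
        T=np.array(d["T_tool_cam"]); d["C"]=M@T[:3,:3]; d["e"]=p+M@T[:3,3]
    else:
        d["C"]=R.from_euler("xyz",d["orientation"],degrees=True).as_matrix(); d["e"]=np.array(d["eye"])
    d["f"]=210/np.tan(np.radians(d["fov_y"]/2))
    if save: cv2.imwrite(f"pics/{save}.png",d["image"][...,::-1])
    return d
def ray(d,u,v):
    return d["C"]@np.array([(u-d["cx"])/d["f"],-(v-d["cy"])/d["f"],-1])
def pt(d,uv,z):
    w=ray(d,*uv); return d["e"]+w*(z-d["e"][2])/w[2]
def proj(d,P):
    c=d["C"].T@(np.asarray(P)-d["e"]); return np.array([d["cx"]-d["f"]*c[0]/c[2],d["cy"]+d["f"]*c[1]/c[2]])
def tri(obs):
    A=np.zeros((3,3));b=np.zeros(3)
    for d,uv in obs:
        w=ray(d,*uv);w/=np.linalg.norm(w);P=np.eye(3)-np.outer(w,w);A+=P;b+=P@d["e"]
    return np.linalg.solve(A,b)
def blobs(m,amin=30):
    n,l,st,c=cv2.connectedComponentsWithStats(m.astype(np.uint8))
    return [(np.round(c[i],1),st[i,4],cv2.minAreaRect(np.argwhere(l==i)[:,::-1].astype(np.float32))) for i in range(1,n) if st[i,4]>=amin]
def tool(M,v): # world vec (m) to tool mm
    return np.round(1000*M.T@np.asarray(v),1)
E
python3 - <<'E'
from h import *
np.set_printoptions(precision=3,suppress=True)
d=shot("top"); im=d["image"].astype(int)
def sh(name,uv,z): print(name,pt(d,uv,z)[:2])
sh("cupA",(370,152),.07);sh("cupB",(180,248),.07);sh("post",(289,170),.045)
sh("bar L",(118,180),.165);sh("bar R",(100,295),.165)
sh("lotion",(260,283),.08);sh("rollon",(425,138),.1)
hsv=cv2.cvtColor(d["image"],cv2.COLOR_RGB2HSV)
mx=im.max(2)
# bands
B=(mx<45)
for b in blobs(B,100): print("dark",b[0],b[1],[np.round(x,1) for x in b[2]], pt(d,b[0],.1)[:2])
W=np.zeros_like(B);W[170:245,235:308]=(im.min(2)[170:245,235:308]>150)
ys,xs=np.nonzero(W);rc=cv2.minAreaRect(np.c_[xs,ys].astype(np.float32));print(rc)
for c in cv2.boxPoints(rc): print(c,pt(d,c,.025)[:2])
a=cv2.resize(d["image"][130:260,225:320],None,fx=4,fy=4,interpolation=cv2.INTER_CUBIC)
b=cv2.resize(d["image"][180:280,340:475],None,fx=3,fy=3,interpolation=cv2.INTER_CUBIC)
o=np.zeros((520,400+410,3),np.uint8);o[:a.shape[0],:a.shape[1]]=a;o[:b.shape[0],400:400+b.shape[1]]=np.clip(b.astype(int)*2,0,255)
cv2.imwrite("pics/c1.png",o[:,:800,::-1])
E
```

```text
cupA [ 0.672 -0.228]
cupB [0.441 0.213]
post [ 0.629 -0.039]
bar L [0.59  0.326]
bar R [0.349 0.357]
lotion [0.364 0.026]
rollon [ 0.701 -0.346]
dark [339.4 103.7] 316 [array([340.9, 104.3]), array([25.7, 21.2]), np.float64(32.9)] [ 0.777 -0.15 ]
dark [476.2 230. ] 1123 [array([476.5, 230. ]), array([150.,   9.]), np.float64(90.0)] [ 0.493 -0.463]
dark [525.2 158.5] 441 [array([526. , 158.5]), array([66.,  7.]), np.float64(0.0)] [ 0.657 -0.576]
dark [451.6 207.2] 394 [array([451.2, 207.3]), array([14.3, 28.8]), np.float64(81.9)] [ 0.544 -0.407]
dark [419.1 210.9] 145 [array([419.7, 210.8]), array([12.2, 13.3]), np.float64(82.9)] [ 0.534 -0.333]
dark [438.4 251.6] 745 [array([437.5, 251.6]), array([53.7, 15.3]), np.float64(2.5)] [ 0.443 -0.377]
dark [397.6 251.1] 153 [array([396. , 251.5]), array([13., 14.]), np.float64(90.0)] [ 0.443 -0.285]
dark [525.8 302.4] 708 [array([526. , 302.3]), array([66.2, 10.8]), np.float64(1.2)] [ 0.331 -0.576]
dark [555.1 391.1] 191 [array([557.5, 393.6]), array([31.6,  9.8]), np.float64(68.2)] [ 0.133 -0.641]
dark [273.4 412.2] 514 [array([274.5, 411. ]), array([16., 39.]), np.float64(90.0)] [ 0.081 -0.008]
((271.1719970703125, 200.3040008544922), (54.112850189208984, 67.08203887939453), 10.304845809936523)
[238.552 228.464] [0.487 0.081]
[250.552 162.464] [0.649 0.054]
[303.792 172.144] [ 0.627 -0.076]
[291.792 238.144] [ 0.465 -0.049]
```

View pics/c1.png

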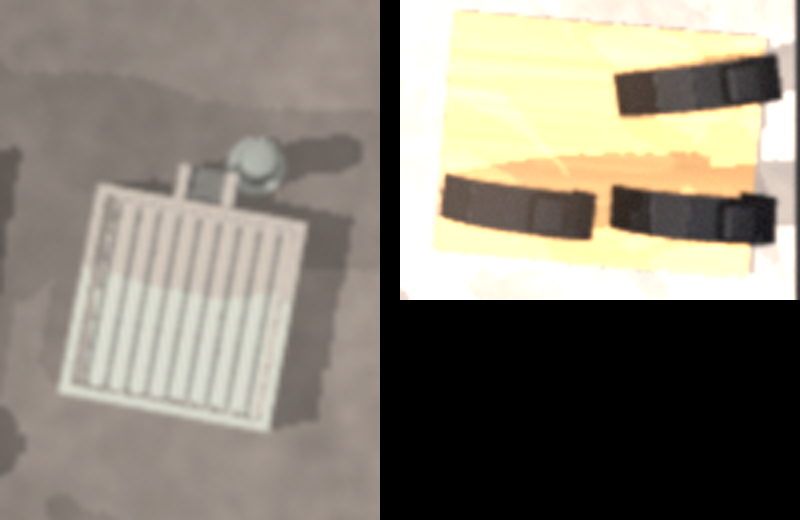

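```bash
cat >> h.py <<'E'
def traypose(C): # 4 corners TL,TR,BR,BL as world xy at start orientation (spout=top)
    C=np.array(C);c=C.mean(0); a=(C[0]+C[1]-C[2]-C[3]); b=(C[0]+C[3]-C[1]-C[2])
    th=np.degrees(np.arctan2(a[1],a[0])); th2=np.degrees(np.arctan2(-b[0],b[1]))
    return c,th,th2,[np.linalg.norm(C[i]-C[(i+1)%4]) for i in range(4)]
E
python3 - <<'E'
from h import *
np.set_printoptions(precision=4,suppress=True)
d=shot("top"); k=lambda u,v:(u/4+225-.4,v/4+130-.4)
c,t1,t2,s=traypose([pt(d,k(*q),.025)[:2] for q in ((100,184),(307,222),(270,432),(60,392))])
print(c,t1,t2,s)
P=pt(d,k(257,158),.045)[:2];t=np.radians((t1+t2)/2);Rt=np.array([[np.cos(t),-np.sin(t)],[np.sin(t),np.cos(t)]])
print("post",P,"in tray",Rt.T@(P-c))
F=c+Rt@[-65-9-15,42];print("pre finger",F)
p,M,_=pose();print("shift from now",tool(M,[*(F-p[:2]),0]))
E
```

```text
[0.5417 0.0039] -9.678811128641703 -9.846177204317721 [np.float64(0.12861000923819962), np.float64(0.13010825860304645), np.float64(0.13013482070133917), np.float64(0.12918024803578243)]
post [ 0.6315 -0.0386] in tray [ 0.0956 -0.0266]
pre finger [-80.0478  56.4869]
shift from now [-55034.8 -81677.7     71.3]
```

Request:
send_rows:
  rows:
    - {"xyz": [52,-43,-10],"turn": 0.1,"grip": 88}
    - {"xyz": [104,-85,-20],"turn": 0.2,"grip": 40}
    - {"xyz": [157,-128,-30],"turn": 0.3,"grip": 0}
    - {"xyz": [210,-171,-40],"turn": 0.4,"grip": 0}
    - {"xyz": [262,-213,-40],"turn": 0.5,"grip": 0}
    - {"xyz": [314,-256,-40],"turn": 0.53,"grip": 0}
    - {"xyz": [366,-300,-40],"turn": 0.53,"grip": 0}
    - {"xyz": [418,-341,-40],"turn": 0.53,"grip": 0}
    - {"xyz": [470,-384,-40],"turn": 0.53,"grip": 0}
    - {"xyz": [524,-427,-40],"turn": 0.53,"grip": 0}
    - {"xyz": [524,-427,-40],"turn": 0.53,"grip": 0}
    - {"xyz": [524,-427,-40],"turn": 0.53,"grip": 0}

```text
t: 1.75
tool_pos: [0.5618, 0.0051, 0.3004]
ee_rot: [-179.8, -0.0, -9.2]
wrist_force: [-0.4, -1.5, -0.4]
grip_width: 0.0004
gripper_force: 0.0
```

```bash
python3 - <<'E'
from h import *
p,M,s=pose();print(p,s["ee_rot"],s["t"],s["grip_width"],s["wrist_force"])
shot("wrist","w1")
E
```

```text
[0.56183888 0.00512219 0.30039566] [-1.79799924e+02 -4.75464750e-02 -9.23751694e+00] 1.75 0.0004142306324798961 [-0.35642608 -1.48489798 -0.41558775]
```

View pics/w1.png

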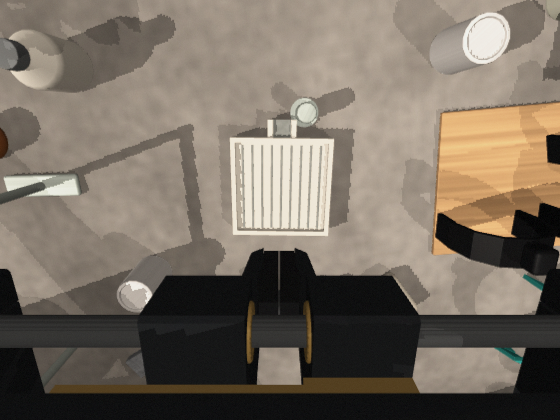

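The wrist view shows the tray corners at (231,138), (333,138), (328,235) and (234,235), the post top at (306,112), and the spout between columns 268 and 299.

```bash
python3 - <<'E'
from h import *
np.set_printoptions(precision=4,suppress=True)
d=shot("wrist")
c,t1,t2,s=traypose([pt(d,q,.025)[:2] for q in ((231,138),(333.5,138),(328.5,235.5),(234,235.5))])
print(c,t1,t2,s)
P=pt(d,(306,112),.045)[:2];t=np.radians((t1+t2)/2);Rt=np.array([[np.cos(t),-np.sin(t)],[np.sin(t),np.cos(t)]])
print("post",P,"in tray",Rt.T@(P-c))
for q in ((268,121),(299,121)): print("spout",Rt.T@(pt(d,q,.016)[:2]-c))
g=cv2.cvtColor(d["image"],cv2.COLOR_RGB2HSV)
print([(b[0],b[1],pt(d,b[0],.045)[:2]) for b in blobs((d["image"].min(2)>0)&(np.indices((420,560))[0]>95)&(np.indices((420,560))[0]<119)&(g[...,0]>40)&(g[...,0]<100)&(g[...,1]>12),40)])
E
```

```text
[0.5397 0.0009] -9.906093440365412 -9.490840721617317 [np.float64(0.1274378235895257), np.float64(0.13051799563377176), np.float64(0.1292099168840801), np.float64(0.13056967895288718)]
post [ 0.6301 -0.0421] in tray [ 0.0964 -0.0272]
spout [0.0853 0.0176]
spout [ 0.0854 -0.0212]
[]
```

Request:
send_rows:
  rows:
    - {"xyz": [-11,54,40],"turn": 0,"grip": 0}
    - {"xyz": [-22,108,90],"turn": 0,"grip": 0}
    - {"xyz": [-22,108,140],"turn": 0,"grip": 0}
    - {"xyz": [-22,108,190],"turn": 0,"grip": 0}
    - {"xyz": [-22,108,230],"turn": 0,"grip": 0}
    - {"xyz": [-22,108,230],"turn": 0,"grip": 0}
    - {"xyz": [-22,108,230],"turn": 0,"grip": 0}
    - {"xyz": [-22,108,230],"turn": 0,"grip": 0}

```text
t: 2.85
tool_pos: [0.5213, -0.1042, 0.0727]
ee_rot: [180.0, -0.2, -9.8]
wrist_force: [-0.5, -0.1, 1.4]
grip_width: 0.0005
gripper_force: 0.0
```

```bash
python3 - <<'E'
from h import *
p,M,s=pose();print(p,s["ee_rot"])
c=np.array([.5405,.002]);t=np.radians(-9.7);Rt=np.array([[np.cos(t),-np.sin(t)],[np.sin(t),np.cos(t)]])
print(Rt.T@(p[:2]-c))
F=c+Rt@[0,-.0735];print(tool(M,[*(F-p[:2]),.03-p[2]]))
E
```

```text
[ 0.52127967 -0.10423375  0.07268305] [179.98460968  -0.20081671  -9.79035011]
[-0.00104629 -0.1079534 ]
[  0.8 -34.5  42.7]
```

Request:
send_rows:
  rows:
    - {"xyz": [1,0,22],"turn": 0,"grip": 0}
    - {"xyz": [1,0,42],"turn": 0,"grip": 0}
    - {"xyz": [1,-9,42],"turn": 0,"grip": 0}
    - {"xyz": [1,-18,42],"turn": 0,"grip": 0}
    - {"xyz": [1,-22,42],"turn": 0,"grip": 0}
    - {"xyz": [1,-25,42],"turn": 0,"grip": 0}
    - {"xyz": [1,-28,42],"turn": 0,"grip": 0}
    - {"xyz": [1,-31,42],"turn": 0,"grip": 0}
    - {"xyz": [1,-33,42],"turn": 0,"grip": 0}
    - {"xyz": [1,-35,42],"turn": 0,"grip": 0}
    - {"xyz": [1,-35,42],"turn": 0,"grip": 0}
    - {"xyz": [1,-35,42],"turn": 0,"grip": 0}

```text
t: 4.35
tool_pos: [0.5267, -0.0712, 0.0287]
ee_rot: [179.9, 0.0, -9.9]
wrist_force: [0.1, -6.1, 1.3]
grip_width: 0.0004
gripper_force: 2.7
```

Request:
send_rows:
  rows:
    - {"xyz": [0,10,0],"turn": 0,"grip": 0}
    - {"xyz": [0,20,-30],"turn": 0,"grip": 0}
    - {"xyz": [-10,20,-80],"turn": 0,"grip": 0}
    - {"xyz": [-20,20,-130],"turn": 0,"grip": 0}
    - {"xyz": [-30,-10,-180],"turn": 0,"grip": 0}
    - {"xyz": [-50,-40,-220],"turn": 0,"grip": 0}
    - {"xyz": [-60,-65,-230],"turn": 0,"grip": 0}
    - {"xyz": [-60,-65,-230],"turn": 0,"grip": 0}
    - {"xyz": [-60,-65,-230],"turn": 0,"grip": 0}
    - {"xyz": [-60,-65,-230],"turn": 0,"grip": 0}

```text
t: 5.6
tool_pos: [0.4788, 0.0036, 0.2579]
ee_rot: [179.9, 0.1, -9.9]
wrist_force: [0.4, 1.6, -0.4]
grip_width: 0.0003
gripper_force: 0.0
```

```bash
python3 - <<'E'
from h import *
p,M,s=pose();print(p,s["ee_rot"],s["t"],s["wrist_force"])
d=shot("wrist");a=cv2.resize(d["image"][0:250,180:400],None,fx=2.4,fy=2.4,interpolation=cv2.INTER_CUBIC)
cv2.imwrite("pics/w2.png",a[...,::-1])
E
```

```text
[0.47879639 0.00363456 0.25794818] [ 1.79941976e+02  7.51379460e-02 -9.86838602e+00] 5.6 [ 0.39708983  1.57192049 -0.38041253]
```

View pics/w2.png

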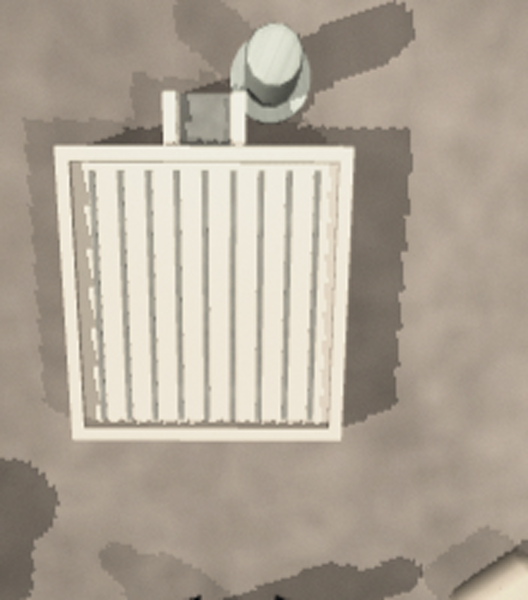

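Tray corners in the crop are (54,147), (355,147), (341,440) and (73,440), with the post top centred near (274,52). The post is now to the right of the spout.

```bash
python3 - <<'E'
from h import *
np.set_printoptions(precision=4,suppress=True)
d=shot("wrist");k=lambda u,v:(u/2.4+180-.3,v/2.4-.3)
c,t1,t2,s=traypose([pt(d,k(*q),.025)[:2] for q in ((54,147),(355,147),(341,440),(73,440))])
print(c,t1,t2,s)
P=pt(d,k(274,52),.045)[:2];t=np.radians((t1+t2)/2);Rt=np.array([[np.cos(t),-np.sin(t)],[np.sin(t),np.cos(t)]])
print("post",P,"in tray",Rt.T@(P-c))
print("spoutR",Rt.T@(pt(d,k(245,93),.016)[:2]-c))
p,M,_=pose()
for x in (-.100,-.055): 
  F=c+Rt@[x,.042];print(F,tool(M,[*(F-p[:2]),.03-p[2]]))
E
```

```text
[0.542  0.0072] -10.080605722583579 -9.86928742592399 [np.float64(0.12999477723323502), np.float64(0.12936481863116492), np.float64(0.12950081582919012), np.float64(0.12933793969118756)]
post [ 0.6318 -0.0377] in tray [ 0.0962 -0.0287]
spoutR [ 0.0874 -0.0176]
[0.4508 0.0659] [-38.1 -56.4 228.1]
[0.4951 0.0581] [  6.9 -56.3 228. ]
```

Request:
send_rows:
  rows:
    - {"xyz": [40,60,20],"turn": 0,"grip": 0}
    - {"xyz": [60,90,70],"turn": 0,"grip": 0}
    - {"xyz": [60,90,130],"turn": 0,"grip": 0}
    - {"xyz": [60,90,190],"turn": 0,"grip": 0}
    - {"xyz": [60,90,228],"turn": 0,"grip": 0}
    - {"xyz": [60,80,228],"turn": 0,"grip": 0}
    - {"xyz": [60,71,228],"turn": 0,"grip": 0}
    - {"xyz": [60,66,228],"turn": 0,"grip": 0}
    - {"xyz": [60,63,228],"turn": 0,"grip": 0}
    - {"xyz": [60,60,228],"turn": 0,"grip": 0}
    - {"xyz": [60,57,228],"turn": 0,"grip": 0}
    - {"xyz": [60,57,228],"turn": 0,"grip": 0}

```text
t: 7.2
tool_pos: [0.5288, -0.0643, 0.0325]
ee_rot: [179.8, -0.1, -9.9]
wrist_force: [-1.1, -6.2, 3.8]
grip_width: 0.0007
gripper_force: 3.3
```

Request:
send_rows:
  rows:
    - {"xyz": [0,10,0],"turn": 0,"grip": 0}
    - {"xyz": [0,20,-30],"turn": 0,"grip": 0}
    - {"xyz": [-10,20,-80],"turn": 0,"grip": 0}
    - {"xyz": [-50,0,-100],"turn": 0,"grip": 0}
    - {"xyz": [-98,-40,-100],"turn": 0,"grip": 0}
    - {"xyz": [-98,-80,-100],"turn": 0,"grip": 0}
    - {"xyz": [-98,-120,-100],"turn": 0,"grip": 0}
    - {"xyz": [-98,-120,-60],"turn": 0,"grip": 0}
    - {"xyz": [-98,-120,-20],"turn": 0,"grip": 0}
    - {"xyz": [-98,-120,0],"turn": 0,"grip": 0}
    - {"xyz": [-98,-120,0],"turn": 0,"grip": 0}
    - {"xyz": [-98,-120,0],"turn": 0,"grip": 0}

```text
t: 8.7
tool_pos: [0.4585, 0.0745, 0.0348]
ee_rot: [179.9, 0.3, -9.8]
wrist_force: [-0.3, 0.7, 0.3]
grip_width: 0.0004
gripper_force: 0.0
```

```bash
python3 - <<'E'
from h import *
p,M,s=pose();print(p,s["ee_rot"],s["t"],s["wrist_force"])
d=shot("top");a=cv2.resize(d["image"][130:260,215:325],None,fx=4,fy=4,interpolation=cv2.INTER_CUBIC)
cv2.imwrite("pics/t2.png",a[...,::-1])
E
```

```text
[0.45854848 0.07451404 0.03484784] [179.91416227   0.33062664  -9.75043002] 8.7 [-0.33483195  0.6792724   0.27799856]
```

View pics/t2.png

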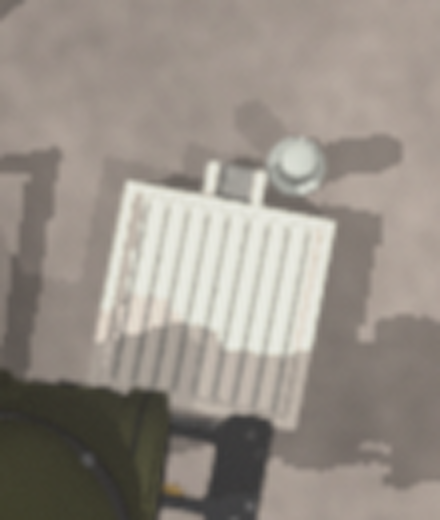

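Request:
send_rows:
  rows:
    - {"xyz": [0,27,2],"turn": 0,"grip": 0}
    - {"xyz": [0,54,2],"turn": 0,"grip": 0}
    - {"xyz": [10,54,2],"turn": 0,"grip": 0}
    - {"xyz": [17,54,2],"turn": 0,"grip": 0}
    - {"xyz": [21,54,2],"turn": 0,"grip": 0}
    - {"xyz": [24,54,2],"turn": 0,"grip": 0}
    - {"xyz": [27,54,2],"turn": 0,"grip": 0}
    - {"xyz": [30,54,2],"turn": 0,"grip": 0}
    - {"xyz": [33,54,2],"turn": 0,"grip": 0}
    - {"xyz": [36,54,2],"turn": 0,"grip": 0}
    - {"xyz": [38,54,2],"turn": 0,"grip": 0}
    - {"xyz": [38,54,2],"turn": 0,"grip": 0}

```text
t: 10.25
tool_pos: [0.4796, 0.0168, 0.0323]
ee_rot: [179.9, 1.1, -9.6]
wrist_force: [-10.5, 1.4, 9.2]
grip_width: 0.0003
gripper_force: 5.2
```

```bash
python3 - <<'E'
from h import *
p,M,s=pose();print(p,s["ee_rot"],s["t"],s["wrist_force"])
d=shot("scene");a=cv2.resize(d["image"][190:290,220:370],None,fx=4,fy=4,interpolation=cv2.INTER_CUBIC)
cv2.imwrite("pics/s2.png",a[...,::-1])
E
```

```text
[0.47960463 0.0167762  0.03232377] [179.94411646   1.12383477  -9.62302978] 10.25 [-10.47885752   1.38799463   9.20039995]
```

View pics/s2.png

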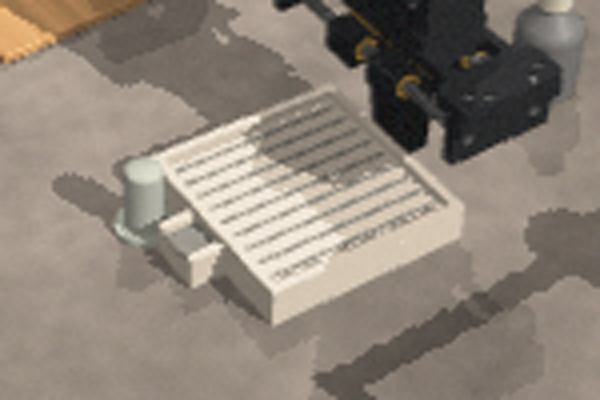

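Request:
send_rows:
  rows:
    - {"xyz": [3,0,0],"turn": 0,"grip": 0}
    - {"xyz": [6,0,0],"turn": 0,"grip": 0}
    - {"xyz": [9,0,0],"turn": 0,"grip": 0}
    - {"xyz": [9,0,0],"turn": 0,"grip": 0}

```text
t: 10.8
tool_pos: [0.4859, 0.016, 0.0322]
ee_rot: [180.0, 1.4, -9.6]
wrist_force: [-14.9, 2.0, 12.7]
grip_width: 0.0005
gripper_force: 7.3
```

```bash
python3 - <<'E'
from h import *
p,M,s=pose();print(p,s["ee_rot"],s["t"],s["wrist_force"])
E
```

```text
[0.48591929 0.01596409 0.03219016] [179.9988172    1.41897306  -9.58928709] 10.8 [-14.92177344   1.95521462  12.70970794]
```

Request:
send_rows:
  rows:
    - {"xyz": [-15,0,0],"turn": 0,"grip": 0}
    - {"xyz": [-28,0,0],"turn": 0,"grip": 0}
    - {"xyz": [-28,-24,0],"turn": 0,"grip": 0}
    - {"xyz": [-28,-48,0],"turn": 0,"grip": 0}
    - {"xyz": [-28,-48,0],"turn": 0,"grip": 0}
    - {"xyz": [-18,-48,0],"turn": 0,"grip": 0}
    - {"xyz": [-10,-48,0],"turn": 0,"grip": 0}
    - {"xyz": [-6,-48,0],"turn": 0,"grip": 0}
    - {"xyz": [-4,-48,0],"turn": 0,"grip": 0}
    - {"xyz": [-4,-48,0],"turn": 0,"grip": 0}

```text
t: 12.05
tool_pos: [0.4934, 0.0611, 0.0318]
ee_rot: [179.8, 1.1, -9.8]
wrist_force: [-8.8, 1.0, 6.3]
grip_width: 0.0004
gripper_force: 4.6
```

Request:
send_rows:
  rows:
    - {"xyz": [2.4,-4.3,0],"turn": 0.029,"grip": 0}
    - {"xyz": [4.8,-8.6,0],"turn": 0.058,"grip": 0}
    - {"xyz": [7.3,-12.8,0],"turn": 0.087,"grip": 0}
    - {"xyz": [10,-17,0],"turn": 0.116,"grip": 0}
    - {"xyz": [12.8,-21,0],"turn": 0.145,"grip": 0}
    - {"xyz": [15.7,-24.9,0],"turn": 0.175,"grip": 0}
    - {"xyz": [18.7,-28.8,0],"turn": 0.204,"grip": 0}
    - {"xyz": [21.8,-32.5,0],"turn": 0.233,"grip": 0}
    - {"xyz": [25,-36.2,0],"turn": 0.262,"grip": 0}
    - {"xyz": [28.4,-39.8,0],"turn": 0.291,"grip": 0}
    - {"xyz": [31.8,-43.3,0],"turn": 0.32,"grip": 0}
    - {"xyz": [35.4,-46.7,0],"turn": 0.349,"grip": 0}

```text
t: 13.55
tool_pos: [0.5381, 0.1002, 0.0311]
ee_rot: [179.5, 0.7, -29.9]
wrist_force: [-6.2, -0.0, 2.9]
grip_width: 0.0003
gripper_force: 2.5
```

```bash
python3 - <<'E'
from h import *
p,M,s=pose();print(p,s["ee_rot"],s["t"],s["wrist_force"])
d=shot("scene");a=cv2.resize(d["image"][190:290,220:370],None,fx=3,fy=3,interpolation=cv2.INTER_CUBIC)
e=shot("top");b=cv2.resize(e["image"][130:230,220:340],None,fx=2.9,fy=3,interpolation=cv2.INTER_CUBIC)
cv2.imwrite("pics/s3.png",np.hstack([a,b])[...,::-1])
E
```

```text
[0.53806745 0.10022939 0.03108634] [179.4843818    0.7288642  -29.89539944] 13.55 [-6.23970783 -0.03106201  2.94923427]
```

View pics/s3.png

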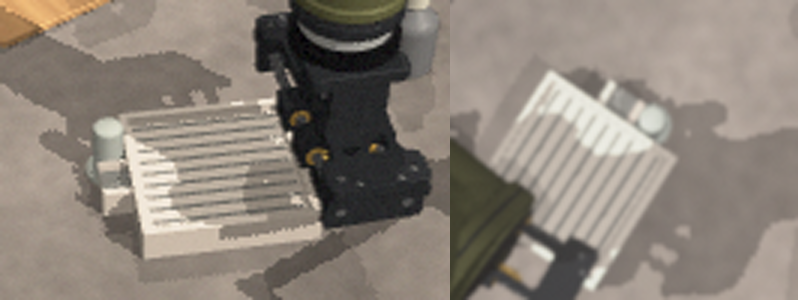

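Request:
send_rows:
  rows:
    - {"xyz": [2.4,-4.3,0],"turn": 0.029,"grip": 0}
    - {"xyz": [4.8,-8.6,0],"turn": 0.058,"grip": 0}
    - {"xyz": [7.3,-12.8,0],"turn": 0.087,"grip": 0}
    - {"xyz": [10,-17,0],"turn": 0.116,"grip": 0}
    - {"xyz": [12.8,-21,0],"turn": 0.145,"grip": 0}
    - {"xyz": [15.7,-24.9,0],"turn": 0.175,"grip": 0}
    - {"xyz": [18.7,-28.8,0],"turn": 0.204,"grip": 0}
    - {"xyz": [21.8,-32.5,0],"turn": 0.233,"grip": 0}
    - {"xyz": [25,-36.2,0],"turn": 0.262,"grip": 0}
    - {"xyz": [28.4,-39.8,0],"turn": 0.291,"grip": 0}
    - {"xyz": [31.8,-43.3,0],"turn": 0.32,"grip": 0}
    - {"xyz": [35.4,-46.7,0],"turn": 0.349,"grip": 0}

```text
t: 15.15
tool_pos: [0.5926, 0.1246, 0.0305]
ee_rot: [179.4, 0.6, -49.8]
wrist_force: [-6.1, 2.1, 2.6]
grip_width: 0.0002
gripper_force: 2.5
```

```bash
cat > t.py <<'E'
from h import *
import sys
np.set_printoptions(precision=4,suppress=True)
p,M,s=pose();print(p,s["ee_rot"],s["t"],s["wrist_force"])
e=shot("top");im=e["image"].astype(int)
post=(288,169)
m=(im.min(2)>int(sys.argv[1]) if len(sys.argv)>1 else im.min(2)>140); m[:100]=0;m[260:]=0;m[:,:205]=0;m[:,335:]=0
m=cv2.morphologyEx(m.astype(np.uint8),cv2.MORPH_CLOSE,np.ones((5,5)))
for b in blobs(m,300): print(b, [pt(e,c,.025)[:2] for c in cv2.boxPoints(b[2])])
# hough lines angle histogram of ribs
g=cv2.cvtColor(cv2.resize(e["image"][100:250,215:335],None,fx=4,fy=4,interpolation=cv2.INTER_CUBIC),cv2.COLOR_RGB2GRAY)
L=cv2.HoughLinesP(cv2.Canny(g,40,110),1,np.pi/360,60,minLineLength=90,maxLineGap=12)
out=[]
for x0,y0,x1,y1 in (L[:,0] if L is not None else []):
    P,Q=[pt(e,(a/4+215,b/4+100),.023)[:2] for a,b in((x0,y0),(x1,y1))];w=Q-P
    out.append((round(float(np.degrees(np.arctan2(w[1],w[0]))%180),1),round(float(np.linalg.norm(w)),3)))
print(sorted(out))
E
python3 t.py
```

```text
[0.5926 0.1246 0.0305] [179.3678   0.5641 -49.814 ] 15.15 [-6.1236  2.0645  2.6213]
(array([281.2, 188.7]), np.int32(11826), ((275.0, 179.5), (159.0, 118.0), 90.0)) [array([0.8013, 0.1415]), array([ 0.8058, -0.1485]), array([ 0.4158, -0.152 ]), array([0.4123, 0.1349])]
[(127.2, 0.125), (127.3, 0.125), (127.6, 0.08)]
```

Request:
send_rows:
  rows:
    - {"xyz": [2.4,-4.3,0],"turn": 0.029,"grip": 0}
    - {"xyz": [4.8,-8.6,0],"turn": 0.058,"grip": 0}
    - {"xyz": [7.3,-12.8,0],"turn": 0.087,"grip": 0}
    - {"xyz": [10,-17,0],"turn": 0.116,"grip": 0}
    - {"xyz": [12.8,-21,0],"turn": 0.145,"grip": 0}
    - {"xyz": [15.7,-24.9,0],"turn": 0.175,"grip": 0}
    - {"xyz": [18.7,-28.8,0],"turn": 0.204,"grip": 0}
    - {"xyz": [21.8,-32.5,0],"turn": 0.233,"grip": 0}
    - {"xyz": [25,-36.2,0],"turn": 0.262,"grip": 0}
    - {"xyz": [28.4,-39.8,0],"turn": 0.291,"grip": 0}
    - {"xyz": [31.8,-43.3,0],"turn": 0.32,"grip": 0}
    - {"xyz": [35.4,-46.7,0],"turn": 0.349,"grip": 0}

```text
t: 16.7
tool_pos: [0.6532, 0.1281, 0.0301]
ee_rot: [179.4, 0.2, -69.8]
wrist_force: [-2.9, 2.6, 0.8]
grip_width: 0.0003
gripper_force: 1.9
```

```bash
python3 t.py
```

```text
[0.6532 0.1281 0.0301] [179.4487   0.2085 -69.7995] 16.7 [-2.9001  2.5901  0.7508]
(array([272., 114.]), np.int32(1597), ((264.9386901855469, 115.26861572265625), (120.65864562988281, 30.367290496826172), 1.5481576919555664)) [array([0.7297, 0.1691]), array([0.8047, 0.1684]), array([ 0.8012, -0.128 ]), array([ 0.7261, -0.1267])]
(array([279.6, 206.2]), np.int32(11025), ((277.5, 197.0), (124.0, 113.0), 90.0)) [array([0.7151, 0.1278]), array([ 0.7192, -0.1493]), array([ 0.4158, -0.152 ]), array([0.4125, 0.1228])]
[]
```

Request:
send_rows:
  rows:
    - {"xyz": [2.4,-4.3,0],"turn": 0.029,"grip": 0}
    - {"xyz": [4.8,-8.6,0],"turn": 0.058,"grip": 0}
    - {"xyz": [7.3,-12.8,0],"turn": 0.087,"grip": 0}
    - {"xyz": [10,-17,0],"turn": 0.116,"grip": 0}
    - {"xyz": [12.8,-21,0],"turn": 0.145,"grip": 0}
    - {"xyz": [15.7,-24.9,0],"turn": 0.175,"grip": 0}
    - {"xyz": [18.7,-28.8,0],"turn": 0.204,"grip": 0}
    - {"xyz": [21.8,-32.5,0],"turn": 0.233,"grip": 0}
    - {"xyz": [25,-36.2,0],"turn": 0.262,"grip": 0}
    - {"xyz": [25,-36.2,0],"turn": 0.262,"grip": 0}

```text
t: 18.0
tool_pos: [0.6971, 0.116, 0.0304]
ee_rot: [179.6, -0.1, -84.8]
wrist_force: [1.5, 4.1, -3.3]
grip_width: 0.0001
gripper_force: 2.1
```

```bash
python3 t.py; python3 - <<'E'
from h import *
d=shot("scene");a=cv2.resize(d["image"][190:310,200:370],None,fx=2.3,fy=2.3,interpolation=cv2.INTER_CUBIC)
e=shot("top");b=cv2.resize(e["image"][110:230,200:360],None,fx=2.3,fy=2.3,interpolation=cv2.INTER_CUBIC)
cv2.imwrite("pics/s4.png",np.hstack([a,b])[...,::-1])
E
```

```text
[0.6971 0.116  0.0304] [179.5896  -0.0783 -84.7726] 18.0 [ 1.4561  4.0658 -3.3489]
(array([248.5, 112.9]), np.int32(405), ((248.33963012695312, 112.68867492675781), (20.19830894470215, 26.27952003479004), 2.4895529747009277)) [array([0.7394, 0.0874]), array([0.8043, 0.0856]), array([0.8029, 0.036 ]), array([0.738 , 0.0379])]
(array([280.6, 200.9]), np.int32(12291), ((277.5, 195.0), (128.0, 113.0), 90.0)) [array([0.725, 0.128]), array([ 0.729 , -0.1492]), array([ 0.4158, -0.152 ]), array([0.4125, 0.1228])]
[(90.8, 0.128)]
```

View pics/s4.png

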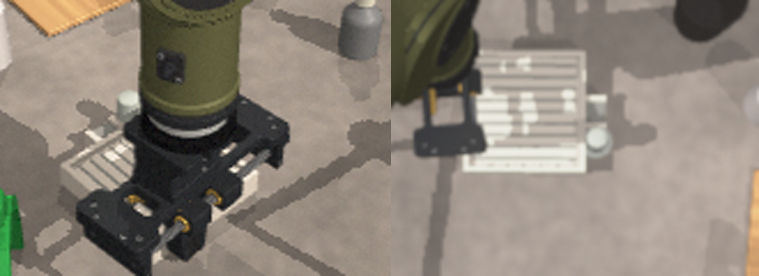

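Tray ribs measure −89° and the post sits under the spout. I'll retreat and check it.

Request:
send_rows:
  rows:
    - {"xyz": [-12,0,0],"turn": 0,"grip": 0}
    - {"xyz": [-25,0,0],"turn": 0,"grip": 0}
    - {"xyz": [-30,0,-50],"turn": 0,"grip": 0}
    - {"xyz": [-40,40,-100],"turn": 0,"grip": 40}
    - {"xyz": [-50,90,-150],"turn": 0,"grip": 80}
    - {"xyz": [-60,140,-180],"turn": 0,"grip": 85}
    - {"xyz": [-70,190,-190],"turn": 0,"grip": 85}
    - {"xyz": [-80,220,-190],"turn": 0.05,"grip": 85}
    - {"xyz": [-80,235,-190],"turn": 0.09,"grip": 85}
    - {"xyz": [-80,235,-190],"turn": 0.09,"grip": 85}
    - {"xyz": [-80,235,-190],"turn": 0.09,"grip": 85}
    - {"xyz": [-80,235,-190],"turn": 0.09,"grip": 85}

```text
t: 19.65
tool_pos: [0.4574, 0.1746, 0.2222]
ee_rot: [179.6, -0.1, -89.9]
wrist_force: [0.6, -0.2, -0.4]
grip_width: 0.0849
gripper_force: 0.0
```

```bash
python3 t.py; python3 - <<'E'
from h import *
np.set_printoptions(precision=4,suppress=True)
d=shot("wrist","w3");e=shot("top")
for z,P in((.07,(.441,.213,.07)),(0.07,(.672,-.228,.07))): print(proj(d,P),proj(e,P))
b=cv2.resize(e["image"][110:230,200:340],None,fx=3,fy=3,interpolation=cv2.INTER_CUBIC)
w=cv2.resize(d["image"],(480,360));cv2.imwrite("pics/m3.png",np.hstack([b[:,:310],w])[...,::-1]) if 0 else cv2.imwrite("pics/m3.png",np.hstack([cv2.resize(b[:360,:310],(310,360)),w])[...,::-1])
E
```

```text
[0.4574 0.1746 0.2222] [179.5532  -0.1082 -89.8952] 19.65 [ 0.5847 -0.2427 -0.3849]
(array([280.7, 191.6]), np.int32(11494), ((280.5, 189.5), (139.0, 107.0), 90.0)) [array([0.7523, 0.1137]), array([ 0.7562, -0.149 ]), array([ 0.4158, -0.152 ]), array([0.4127, 0.1082])]
[(0.7, 0.088), (0.9, 0.123), (90.8, 0.106), (90.8, 0.126), (90.8, 0.126)]
[295.0654 238.6386] [180.0026 248.2118]
[-129.9165 -537.8198] [370.1639 151.8299]
```

View pics/m3.png

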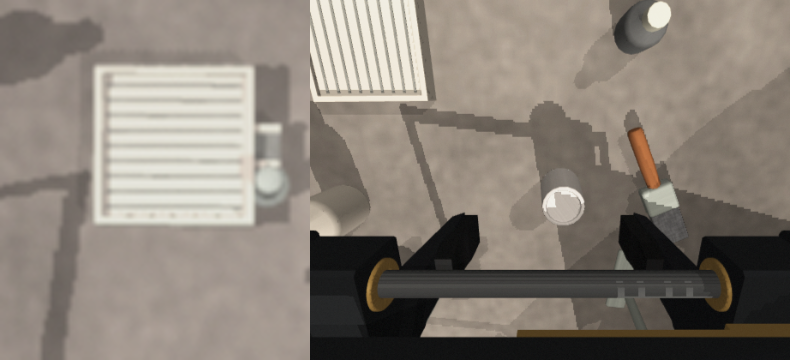

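The tray is square (−89°), with corners in the left crop at (95,66) to (254,223). The cup top in the wrist view falls within 1 px of its prediction.

Request:
send_rows:
  rows:
    - {"xyz": [-20,8,20],"turn": 0,"grip": 85}
    - {"xyz": [-38,16,50],"turn": 0,"grip": 85}
    - {"xyz": [-38,16,90],"turn": 0,"grip": 85}
    - {"xyz": [-38,16,130],"turn": 0,"grip": 85}
    - {"xyz": [-38,16,155],"turn": 0,"grip": 85}
    - {"xyz": [-38,16,155],"turn": 0,"grip": 85}
    - {"xyz": [-38,16,155],"turn": 0,"grip": 60}
    - {"xyz": [-38,16,155],"turn": 0,"grip": 40}
    - {"xyz": [-38,16,155],"turn": 0,"grip": 40}
    - {"xyz": [-38,16,155],"turn": 0,"grip": 40}

```text
t: 21.05
tool_pos: [0.4418, 0.2042, 0.0683]
ee_rot: [179.3, 0.3, -89.2]
wrist_force: [-1.4, 1.1, 5.7]
grip_width: 0.0471
gripper_force: 25.9
```

```bash
python3 - <<'E'
from h import *
np.set_printoptions(precision=4,suppress=True)
p,M,s=pose();print(p,s["ee_rot"],s["grip_width"],s["gripper_force"],s["wrist_force"])
e=shot("top");c=pt(e,(174.2/3+199.7,144.5/3+109.7),.025);print("tray",c)
C=[pt(e,(u/3+199.7,v/3+109.7),.025)[:2] for u,v in((95,66),(254,66),(254,223),(94,223))];print([np.linalg.norm(C[i]-C[i-1]) for i in range(4)])
print(tool(M,[c[0]-.027-p[0],c[1]+.027-p[1],0]))
E
```

```text
[0.4418 0.2042 0.0683] [179.314    0.291  -89.1551] 0.047069426484541134 25.90457540990812 [-1.3791  1.0575  5.7122]
tray [0.6602 0.037  0.025 ]
[np.float64(0.12846217021614392), np.float64(0.1299022261202626), np.float64(0.12861205217386046), np.float64(0.13024105513633216)]
[ 143.  -189.3   -3. ]
```

Request:
send_rows:
  rows:
    - {"xyz": [0,0,0],"turn": 0,"grip": 80}
    - {"xyz": [0,0,0],"turn": 0,"grip": 80}
    - {"xyz": [-5,0,0],"turn": 0,"grip": 80}
    - {"xyz": [-9,0,0],"turn": 0,"grip": 80}
    - {"xyz": [-9,0,0],"turn": 0,"grip": 80}
    - {"xyz": [-9,0,0],"turn": 0,"grip": 80}

```text
t: 21.85
tool_pos: [0.4434, 0.2084, 0.0684]
ee_rot: [179.2, 0.4, -88.8]
wrist_force: [0.6, 0.4, 0.0]
grip_width: 0.0798
gripper_force: 0.0
```

```bash
python3 - <<'E'
from h import *
p,M,s=pose();print(p,s["ee_rot"],s["grip_width"])
d=shot("wrist","w4");print(proj(d,(.441,.213,.07)))
e=shot("scene");print(proj(e,(.441,.213,.07)))
x,y=proj(e,(.441,.213,.05)).astype(int)
a=cv2.resize(e["image"][y-50:y+50,x-65:x+65],(520,400));w=cv2.resize(d["image"][0:420],(280,400));cv2.imwrite("pics/m4.png",np.hstack([a,w])[...,::-1])
E
```

```text
[0.44338889 0.20838388 0.06837754] [179.24119975   0.44905931 -88.84281463] 0.07981376664807752
[285.10936174 302.23574318]
[400.9263885  242.21325773]
```

View pics/m4.png

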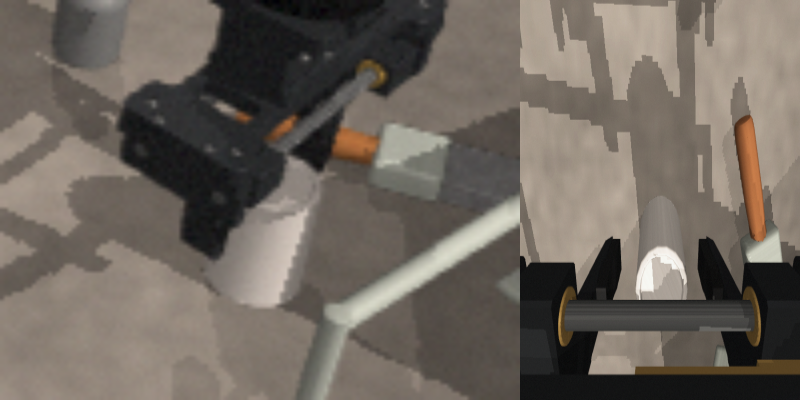

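```bash
python3 - <<'E'
from h import *
p,M,s=pose();print(np.round(s["joints"],1),np.round(s["effort"],1),s["ft_torque"])
E
```

```text
[ -40.5   51.6   17.6  120.7  -57.3   17.3 -152.1] [ -0.  -47.8   5.5  -3.    0.    0.   -0. ] [ 0.10475646 -0.10916704  0.01966362]
```

Request:
send_rows:
  rows:
    - {"xyz": [0,0,0],"turn": -0.17,"grip": 85}
    - {"xyz": [0,0,0],"turn": -0.34,"grip": 85}
    - {"xyz": [0,0,0],"turn": -0.51,"grip": 85}
    - {"xyz": [0,0,0],"turn": -0.68,"grip": 85}
    - {"xyz": [0,0,0],"turn": -0.85,"grip": 85}
    - {"xyz": [0,0,0],"turn": -1.02,"grip": 85}
    - {"xyz": [0,0,0],"turn": -1.13,"grip": 85}
    - {"xyz": [0,0,0],"turn": -1.13,"grip": 85}
    - {"xyz": [0,0,0],"turn": -1.13,"grip": 85}

```text
t: 23.08
tool_pos: [0.4434, 0.2084, 0.0684]
ee_rot: [-179.9, 0.9, -24.2]
wrist_force: [0.2, -0.1, -0.5]
grip_width: 0.085
gripper_force: 0.0
```

```bash
python3 - <<'E'
from h import *
p,M,s=pose();print(p,s["ee_rot"],np.round(s["joints"],1));print(tool(M,[.441-p[0],.212-p[1],0.067-p[2]]))
E
```

```text
[0.44342501 0.20836108 0.0684103 ] [-179.91609476    0.87734138  -24.21169584] [ -34.    50.1    6.4  120.3  -29.1   11.7 -115.4]
[-3.7 -2.3  1.5]
```

Request:
send_rows:
  rows:
    - {"xyz": [-4,-2,0],"turn": 0,"grip": 85}
    - {"xyz": [-4,-2,0],"turn": 0,"grip": 40}
    - {"xyz": [-4,-2,0],"turn": 0,"grip": 40}
    - {"xyz": [-4,-2,0],"turn": 0,"grip": 40}
    - {"xyz": [-4,-2,0],"turn": 0,"grip": 40}
    - {"xyz": [-4,-2,-30],"turn": 0,"grip": 40}
    - {"xyz": [-4,-2,-80],"turn": 0,"grip": 40}
    - {"xyz": [50,13,-100],"turn": 0,"grip": 40}
    - {"xyz": [105,26,-100],"turn": 0,"grip": 40}
    - {"xyz": [160,38,-100],"turn": 0,"grip": 40}
    - {"xyz": [205,48,-100],"turn": 0,"grip": 40}
    - {"xyz": [232,54,-100],"turn": 0,"grip": 40}

```text
t: 24.58
tool_pos: [0.6358, 0.0609, 0.1645]
ee_rot: [-180.0, 0.8, -24.2]
wrist_force: [0.0, 1.1, -1.7]
grip_width: 0.049
gripper_force: 30.0
```

```bash
python3 - <<'E'
from h import *
p,M,s=pose();print(p,s["ee_rot"],s["grip_width"],s["gripper_force"]);print(tool(M,[.633-p[0],.064-p[1],0.0895-p[2]]))
E
python3 t.py
```

```text
[0.63576265 0.06091008 0.1644548 ] [-179.97533972    0.83488343  -24.2499331 ] 0.048984994505851615 29.9525221682552
[-2.7 -1.7 75. ]
[0.6358 0.0609 0.1645] [-179.9753    0.8349  -24.2499] 24.575 [ 0.0073  1.0882 -1.7489]
(array([292.7, 127.5]), np.int32(2227), ((292.5000305175781, 128.0), (50.7940788269043, 66.09114074707031), 78.69007110595703)) [array([0.7791, 0.0452]), array([ 0.8136, -0.1138]), array([ 0.6909, -0.1394]), array([0.6567, 0.0191])]
(array([291.8, 218.4]), np.int32(7390), ((286.5, 211.5), (95.0, 95.0), 90.0)) [array([0.6445, 0.0827]), array([ 0.6477, -0.1499]), array([ 0.4158, -0.152 ]), array([0.413 , 0.0791])]
[(168.8, 0.059)]
```

Request:
send_rows:
  rows:
    - {"xyz": [-3,-2,30],"turn": 0,"grip": 40}
    - {"xyz": [-3,-2,55],"turn": 0,"grip": 40}
    - {"xyz": [-3,-2,68],"turn": 0,"grip": 40}
    - {"xyz": [-3,-2,73],"turn": 0,"grip": 40}
    - {"xyz": [-3,-2,75],"turn": 0,"grip": 40}
    - {"xyz": [-3,-2,76],"turn": 0,"grip": 40}
    - {"xyz": [-3,-2,76],"turn": 0,"grip": 40}

```text
t: 25.5
tool_pos: [0.6319, 0.0673, 0.0894]
ee_rot: [-179.9, 0.8, -24.1]
wrist_force: [-0.4, -0.3, -0.1]
grip_width: 0.0482
gripper_force: 30.0
```

Request:
send_rows:
  rows:
    - {"xyz": [2,2,-4],"turn": 0,"grip": 40}
    - {"xyz": [4.5,4.5,-2],"turn": 0,"grip": 40}
    - {"xyz": [4.5,4.5,1],"turn": 0,"grip": 40}
    - {"xyz": [4.5,4.5,2],"turn": 0,"grip": 40}
    - {"xyz": [4.5,4.5,2],"turn": 0,"grip": 40}

```text
t: 26.12
tool_pos: [0.6343, 0.0605, 0.0884]
ee_rot: [-179.9, 0.8, -24.1]
wrist_force: [-2.5, -1.8, 11.7]
grip_width: 0.0485
gripper_force: 30.2
```

```bash
python3 - <<'E'
from h import *
p,M,s=pose();print(p,s["wrist_force"],s["grip_width"])
e=shot("scene");x,y=proj(e,(.64,.05,.05)).astype(int);print(x,y)
a=cv2.resize(e["image"][y-60:y+60,x-70:x+70],(700,600),interpolation=cv2.INTER_CUBIC);cv2.imwrite("pics/m5.png",a[...,::-1])
E
```

```text
[0.63432195 0.0604607  0.08842444] [-2.49629809 -1.75063039 11.67276661] 0.04846985680088483
278 252
```

View pics/m5.png

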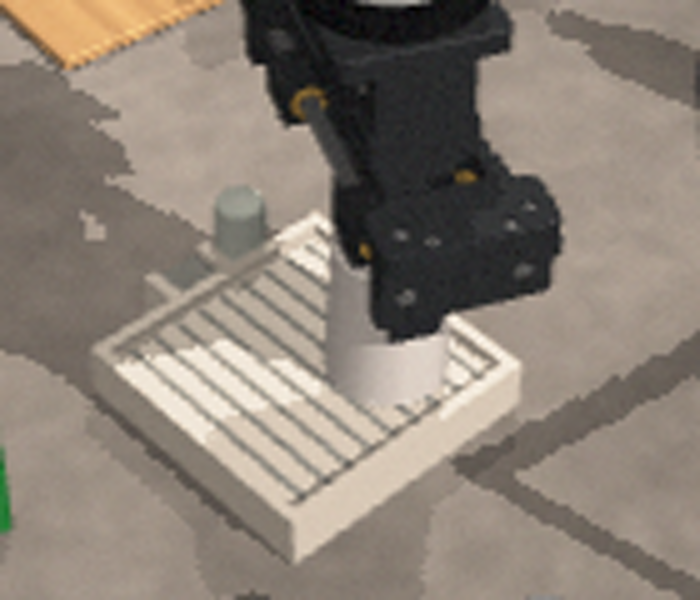

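Request:
send_rows:
  rows:
    - {"xyz": [0,0,-1],"turn": 0,"grip": 70}
    - {"xyz": [0,0,-1],"turn": 0,"grip": 70}
    - {"xyz": [0,0,-30],"turn": 0,"grip": 70}
    - {"xyz": [0,0,-70],"turn": 0,"grip": 75}
    - {"xyz": [15,25,-110],"turn": 0,"grip": 85}
    - {"xyz": [45,72,-130],"turn": 0,"grip": 85}
    - {"xyz": [75,121,-130],"turn": 0,"grip": 85}
    - {"xyz": [105,170,-130],"turn": 0,"grip": 85}
    - {"xyz": [135,218,-130],"turn": 0,"grip": 85}
    - {"xyz": [153,247,-130],"turn": 0,"grip": 85}
    - {"xyz": [153,247,-130],"turn": 0,"grip": 85}
    - {"xyz": [153,247,-130],"turn": 0,"grip": 85}

```text
t: 27.68
tool_pos: [0.6744, -0.2258, 0.2133]
ee_rot: [-179.8, 1.0, -24.0]
wrist_force: [0.9, 0.4, 0.3]
grip_width: 0.0846
gripper_force: 0.0
```

```bash
python3 - <<'E'
from h import *
np.set_printoptions(precision=4,suppress=True)
p,M,s=pose();print(p,s["ee_rot"],np.round(s["joints"],1))
d=shot("wrist","w5");q=proj(d,(.672,-.228,.07));print("pred",q)
hsv=cv2.cvtColor(d["image"],cv2.COLOR_RGB2HSV)
x,y=q.astype(int);m=np.zeros((420,560),np.uint8);sl=(slice(max(0,y-70),y+60),slice(max(0,x-70),x+70))
for th in (170,190,210):
  m[:]=0;m[sl]=(d["image"].min(2)>th)[sl]
  print(th,[(b[0],b[1],b[2],pt(d,b[2][0],.07)[:2]) for b in blobs(m,150)])
e=shot("top");im=e["image"]
for (u,v) in ((370,152),):
  for th in(150,180):
    m=np.zeros((420,560),np.uint8);m[v-20:v+20,u-20:u+20]=(im.min(2)>th)[v-20:v+20,u-20:u+20];print([(b[0],b[1],pt(e,b[2][0],.07)[:2]) for b in blobs(m,20)])
E
```

```text
[ 0.6744 -0.2258  0.2133] [-179.8152    0.9665  -24.0276] [  7.5  50.8  16.3  75.1 -15.3  57.2 -87.4]
pred [282.5608 201.1634]
170 [(array([279.2, 198.7]), np.int32(2071), ((279.0, 199.0), (50.0, 52.0), 90.0), array([ 0.6751, -0.2259])), (array([265.3, 250.2]), np.int32(165), ((263.9599914550781, 248.7799835205078), (25.03158187866211, 19.374727249145508), 8.130102157592773), array([ 0.6367, -0.1935]))]
190 [(array([279.5, 198.2]), np.int32(1939), ((279.0, 199.0), (50.0, 52.0), 90.0), array([ 0.6751, -0.2259]))]
210 [(array([279.3, 198.1]), np.int32(1828), ((278.5, 199.0), (50.0, 51.0), 90.0), array([ 0.6753, -0.2255]))]
[(array([368.6, 157.5]), np.int32(675), array([ 0.6633, -0.2265]))]
[(array([369.1, 151.4]), np.int32(326), array([ 0.6733, -0.2258]))]
```

Request:
send_rows:
  rows:
    - {"xyz": [0,0,50],"turn": 0,"grip": 85}
    - {"xyz": [0,0,100],"turn": 0,"grip": 85}
    - {"xyz": [0,0,135],"turn": 0,"grip": 85}
    - {"xyz": [0,0,144],"turn": 0,"grip": 85}
    - {"xyz": [0,0,144],"turn": 0,"grip": 40}
    - {"xyz": [0,0,144],"turn": 0,"grip": 40}
    - {"xyz": [0,0,144],"turn": 0,"grip": 40}
    - {"xyz": [0,0,144],"turn": 0,"grip": 40}
    - {"xyz": [0,0,110],"turn": 0,"grip": 40}
    - {"xyz": [0,0,60],"turn": 0,"grip": 40}
    - {"xyz": [0,0,30],"turn": 0,"grip": 40}
    - {"xyz": [0,0,30],"turn": 0,"grip": 40}

```text
t: 29.28
tool_pos: [0.6755, -0.2283, 0.1871]
ee_rot: [-179.9, 0.5, -24.1]
wrist_force: [-0.2, -0.0, -1.5]
grip_width: 0.0483
gripper_force: 30.0
```

```bash
python3 t.py; python3 - <<'E'
from h import *
p,M,s=pose();print(s["grip_width"],s["gripper_force"],tool(M,[.687-p[0],.010-p[1],0]))
e=shot("top")
m=np.zeros((420,560),np.uint8);x,y=proj(e,(.634,.0605,.09)).astype(int);m[y-14:y+14,x-14:x+14]=(e["image"].min(2)>185)[y-14:y+14,x-14:x+14]
print(x,y,[(b[0],b[1],b[2],pt(e,b[2][0],.09)[:2]) for b in blobs(m,40)])
cv2.imwrite("pics/m6.png",np.hstack([cv2.resize(e["image"][100:230,200:340],(560,520),interpolation=cv2.INTER_CUBIC)])[...,::-1])
E
```

```text
[ 0.6755 -0.2283  0.1871] [-179.8903    0.5375  -24.1024] 29.275 [-0.2379 -0.0023 -1.5053]
(array([274.9, 182.3]), np.int32(16312), ((269.5, 179.49998474121094), (158.99996948242188, 128.99996948242188), 90.0)) [array([0.8009, 0.1685]), array([ 0.8058, -0.1485]), array([ 0.4158, -0.152 ]), array([0.412 , 0.1616])]
[(0.9, 0.125), (90.2, 0.055), (90.8, 0.07), (90.8, 0.087), (90.8, 0.124)]
0.04767113148651916 29.95057129052725 [ -85.3 -222.     1.6]
246 165 [(array([232.5, 164.5]), np.int32(56), ((232.5, 164.5), (27.0, 1.0), 90.0), array([0.63525372, 0.09246155])), (array([246.6, 163.2]), np.int32(509), ((247.5, 164.5), (27.0, 23.0), 90.0), array([0.63573515, 0.05812689]))]
```

Request:
send_rows:
  rows:
    - {"xyz": [-14,-37,0],"turn": 0,"grip": 40}
    - {"xyz": [-33,-85,0],"turn": 0,"grip": 40}
    - {"xyz": [-52,-135,0],"turn": 0,"grip": 40}
    - {"xyz": [-71,-185,0],"turn": 0,"grip": 40}
    - {"xyz": [-82,-214,0],"turn": 0,"grip": 40}
    - {"xyz": [-85,-222,0],"turn": 0,"grip": 40}
    - {"xyz": [-85,-222,0],"turn": 0,"grip": 40}
    - {"xyz": [-85,-222,0],"turn": 0,"grip": 40}

```text
t: 30.38
tool_pos: [0.6866, 0.0069, 0.1853]
ee_rot: [180.0, 0.9, -24.3]
wrist_force: [0.1, 0.4, -1.3]
grip_width: 0.0487
gripper_force: 30.0
```

```bash
python3 - <<'E'
from h import *
np.set_printoptions(precision=4,suppress=True)
p,M,s=pose();print(p,s["ee_rot"],tool(M,[.687-p[0],.010-p[1],.0895-p[2]]))
e=shot("scene")
g=cv2.cvtColor(cv2.resize(e["image"],None,fx=3,fy=3,interpolation=cv2.INTER_CUBIC),cv2.COLOR_RGB2GRAY).astype(int)
# nearest tray corner (+x,+y side) in scene: predicted pixels of 4 corners at z=.025
for sx,sy in((1,1),(1,-1),(-1,1),(-1,-1)): print(sx,sy,proj(e,(.6602+.065*sx,.037+.065*sy,.025)))
cv2.imwrite("pics/m7.png",cv2.resize(e["image"][190:320,200:360],(780,600),interpolation=cv2.INTER_CUBIC)[...,::-1])
E
```

```text
[0.6866 0.0069 0.1853] [179.9593   0.8698 -24.2898] [ 0.5 -3.1 95.8]
1 1 [264.4567 295.5807]
1 -1 [224.4951 260.1863]
-1 1 [310.5622 263.8698]
-1 -1 [269.9417 233.2256]
```

View pics/m7.png

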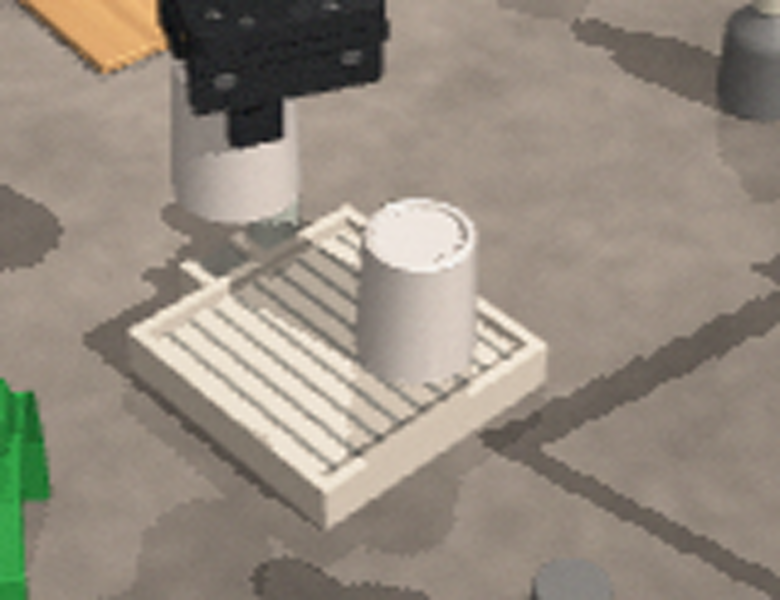

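The placed cup stands upright inside the rim, and the tray's near corner is at (267,296) in the scene picture. Now lowering the second cup.

Request:
send_rows:
  rows:
    - {"xyz": [-3.5,-4,40],"turn": 0,"grip": 40}
    - {"xyz": [-3.5,-4,75],"turn": 0,"grip": 40}
    - {"xyz": [-3.5,-4,88],"turn": 0,"grip": 40}
    - {"xyz": [-3.5,-4,92],"turn": 0,"grip": 40}
    - {"xyz": [-3.5,-4,94],"turn": 0,"grip": 40}
    - {"xyz": [-3.5,-4,94],"turn": 0,"grip": 40}

```text
t: 31.18
tool_pos: [0.6849, 0.0156, 0.0929]
ee_rot: [-179.9, 0.8, -24.1]
wrist_force: [0.7, 0.1, -0.8]
grip_width: 0.0484
gripper_force: 30.0
```

Request:
send_rows:
  rows:
    - {"xyz": [1.5,3.5,0],"turn": 0,"grip": 40}
    - {"xyz": [1.5,3.5,2],"turn": 0,"grip": 40}
    - {"xyz": [1.5,3.5,4],"turn": 0,"grip": 40}
    - {"xyz": [1.5,3.5,5],"turn": 0,"grip": 40}
    - {"xyz": [1.5,3.5,5],"turn": 0,"grip": 40}

```text
t: 31.8
tool_pos: [0.6847, 0.0109, 0.091]
ee_rot: [-179.9, 0.7, -24.1]
wrist_force: [-6.8, 0.0, 22.2]
grip_width: 0.0479
gripper_force: 30.5
```

Request:
send_rows:
  rows:
    - {"xyz": [0,0,-2],"turn": 0,"grip": 40}
    - {"xyz": [0,0,-2],"turn": 0,"grip": 60}
    - {"xyz": [0,0,-2],"turn": 0,"grip": 65}
    - {"xyz": [0,0,-40],"turn": 0,"grip": 65}
    - {"xyz": [0,0,-95],"turn": 0,"grip": 65}
    - {"xyz": [-5,40,-140],"turn": -0.1,"grip": 65}
    - {"xyz": [-12,90,-170],"turn": -0.2,"grip": 65}
    - {"xyz": [-20,145,-200],"turn": -0.3,"grip": 65}
    - {"xyz": [-28,200,-220],"turn": -0.4,"grip": 65}
    - {"xyz": [-36,255,-230],"turn": -0.42,"grip": 65}
    - {"xyz": [-44,310,-230],"turn": -0.42,"grip": 65}
    - {"xyz": [-50,364,-230],"turn": -0.42,"grip": 65}

```text
t: 33.3
tool_pos: [0.4917, -0.3029, 0.3169]
ee_rot: [-179.6, 0.8, -0.0]
wrist_force: [1.1, 0.4, 0.7]
grip_width: 0.0646
gripper_force: 0.0
```

```bash
python3 t.py; python3 - <<'E'
from h import *
np.set_printoptions(precision=4,suppress=True)
p,M,s=pose();print(p,s["ee_rot"])
e=shot("top")
for P in ((.634,.0605,.09),(.685,.011,.09)):
  x,y=proj(e,P).astype(int)
  for th in(170,195):
    m=np.zeros((420,560),np.uint8);m[y-14:y+14,x-14:x+14]=(e["image"].min(2)>th)[y-14:y+14,x-14:x+14]
    print(x,y,[(b[0],b[1],b[2][1],pt(e,b[2][0],.09)[:2]) for b in blobs(m,60)])
d=shot("wrist","w8")
t2=cv2.resize(e["image"][120:220,215:315],(280,280),interpolation=cv2.INTER_CUBIC)
w=cv2.resize(d["image"],(500,375));o=np.zeros((375,780,3),np.uint8);o[:,:500]=w;o[:280,500:]=t2;cv2.imwrite("pics/m8.png",o[...,::-1])
E
```

```text
[ 0.4917 -0.3029  0.3169] [-179.5615    0.755    -0.0249] 33.3 [1.0913 0.3502 0.6622]
(array([258.1, 158.8]), np.int32(2902), ((262.39703369140625, 158.2528839111328), (63.8112678527832, 53.734771728515625), 1.123302698135376)) [array([0.594 , 0.1039]), array([0.7259, 0.1035]), array([ 0.7251, -0.053 ]), array([ 0.593 , -0.0519])]
(array([318.6, 204.7]), np.int32(2124), ((316.0, 206.0), (104.0, 36.0), 90.0)) [array([ 0.6711, -0.0614]), array([ 0.6723, -0.1497]), array([ 0.4182, -0.1519]), array([ 0.4171, -0.0643])]
[(0.9, 0.055), (1.4, 0.068), (90.8, 0.127)]
[ 0.4857 -0.3119  0.3172] [-179.9675    0.9952   -0.7244]
246 165 [(array([246.6, 163.4]), np.int32(473), (27.0, 23.0), array([0.6357, 0.0581]))]
246 165 [(array([248.7, 165. ]), np.int32(248), (16.48969841003418, 22.6358585357666), array([0.6365, 0.056 ]))]
268 143 [(array([266.9, 142.3]), np.int32(426), (21.0, 27.0), array([0.6847, 0.013 ]))]
268 143 [(array([269.2, 144.2]), np.int32(248), (17.677669525146484, 18.384777069091797), array([0.6842, 0.0101]))]
```

View pics/m8.png

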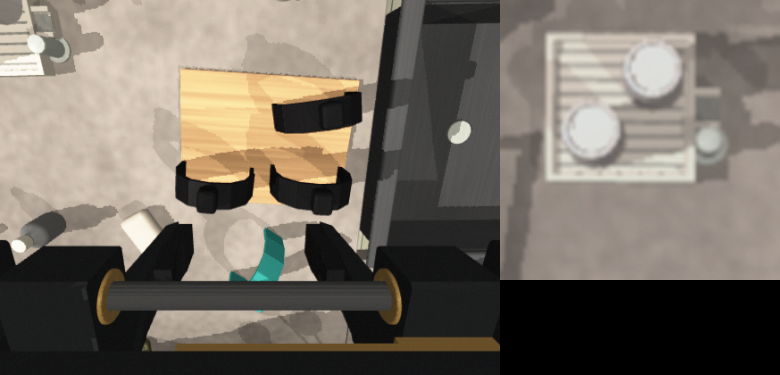

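Wrist view: knots at about (232,222), (362,225) and (372,129) in full-frame pixels. The top crop shows both cups inside the square tray. From here on I'll work with numbers only.

```bash
python3 - <<'E'
from h import *
np.set_printoptions(precision=4,suppress=True)
e=shot("top");d=shot("wrist")
for n,a,b in (("A",(393.3,251),(232,224)),("B",(456,252.7),(362,226)),("C",(457.3,207.3),(372,127))):
    print(n,tri([(e,a),(d,b)]),pt(e,a,.125)[:2],pt(d,b,.125)[:2])
# rail bar in top
im=e["image"].astype(int)
for v in range(185,296,10):
    row=im[v,90:135].sum(1); x0=90+int(row.argmax()); w=np.clip(row-420,0,None); w[abs(np.arange(45)-(x0-90))>6]=0
    print(v,round(90+(w*np.arange(45)).sum()/max(w.sum(),1),2),row.max(),end=" | ")
p,M,s=pose();print(p,s["ee_rot"],np.round(s["joints"],1))
E
```

```text
A [ 0.4523 -0.2578  0.1441] [ 0.445  -0.2676] [ 0.4512 -0.2511]
B [ 0.4472 -0.3954  0.1322] [ 0.4429 -0.4062] [ 0.4489 -0.3902]
C [ 0.5483 -0.3804  0.1802] [ 0.5431 -0.409 ] [ 0.5516 -0.3918]
185 116.13 597 | 195 112.9 609 | 205 111.4 600 | 215 109.76 621 | 225 108.25 606 | 235 106.67 616 | 245 105.0 628 | 255 103.56 610 | 265 103.0 436 | 275 101.41 430 | 285 100.0 433 | 295 97.29 579 | [ 0.4932 -0.3009  0.3166] [-179.4972    0.7561   -0.0139] [ 20.1  32.8  11.5  93.9  -7.6  54.9 -55.7]
```

Request:
send_rows:
  rows:
    - {"xyz": [-20,-15,20],"turn": 0,"grip": 65}
    - {"xyz": [-40,-30,50],"turn": 0,"grip": 65}
    - {"xyz": [-49,-36,66],"turn": 0,"grip": 65}
    - {"xyz": [-49,-36,66],"turn": 0,"grip": 65}
    - {"xyz": [-49,-36,66],"turn": 0,"grip": 65}
    - {"xyz": [-49,-36,66],"turn": 0,"grip": 65}

```text
t: 34.3
tool_pos: [0.4443, -0.2653, 0.2525]
ee_rot: [-179.6, 0.7, 0.0]
wrist_force: [1.0, 0.3, 0.1]
grip_width: 0.0649
gripper_force: 0.0
```

```bash
cat > b.py <<'E'
from h import *
import sys
np.set_printoptions(precision=4,suppress=True,linewidth=250)
K=np.array([float(a) for a in sys.argv[1:3]])
p,M,s=pose();print(p,s["ee_rot"],s["t"])
d=shot("wrist","wb");g=d["image"].max(2).astype(int)
q=proj(d,(*K,.131));print("knot pred",q)
step=5
x,y=q.astype(int)
for v in range(max(0,y-75),min(419,y+85),step):
    print(f"{v:3d} "+"".join(f"{min(99,g[v:v+3,u:u+3].mean()):3.0f}" for u in range(max(0,x-135),min(558,x+140),step)))
print("u from",max(0,x-135),"step",step)
E
python3 b.py .4445 -.265
```

```text
[ 0.4443 -0.2653  0.2525] [-179.6137    0.6506    0.0079] 34.3
knot pred [278.9782 207.9543]
132  99 99 99 99 99 99 99 99 99 99 99 99 99 99 99 99 99 99 99 99 99 99 99 99 99 99 99 99 99 99 99 99 99 99 99 99 99 99 99 99 99 99 99 99 99 99 99 99 99 99 99 99 99 99 99
137  99 99 99 99 99 99 99 99 99 99 99 99 99 99 99 99 99 99 99 99 99 99 99 99 99 99 99 99 99 99 99 99 99 99 99 99 99 99 99 99 99 99 99 99 99 99 99 99 99 99 99 99 99 99 99
142  99 99 99 99 99 99 99 99 99 99 99 99 99 99 99 99 99 99 99 99 99 99 99 99 99 99 99 99 99 99 99 99 99 99 99 99 99 99 99 99 99 99 99 99 99 99 99 99 99 99 99 99 99 99 99
147  99 99 99 99 99 99 99 99 99 99 99 99 99 99 99 99 99 99 99 99 99 99 99 99 99 99 99 99 99 99 99 99 99 99 99 99 99 99 99 99 99 99 99 99 99 99 99 99 99 99 99 99 99 99 99
152  99 99 99 99 99 99 99 99 99 99 99 99 99 99 99 99 99 99 99 99 99 99 99 99 99 99 99 99 99 99 99 99 99 99 99 99 99 99 99 99 99 99 99 99 99 99 99 99 99 99 99 99 99 99 99
157  99 99 99 99 99 99 99 99 99 99 99 99 99 99 99 99 90 11 99 99 99 99 99 99 99 99 99 99 99 99 99 99 99 99 99 99 99 99 99 99 99 99 99 99 99 99 99 99 99 99 99
[... 3750 characters left out ...]
99
272  99 99 99 99 99 63 20 18 17 17 16 14 18 15 16 99 99 99 99 99 99 99 99 99 99 99 99 99 99 99 99 99 99 99 99 99 99 99 99 99 13 12 14 16 16 16 18 18 19 61 99 99 99 99 99
277  99 99 99 99 66 18 20 18 15 16 16 16 19 15 16 99 99 99 99 99 99 99 99 99 99 99 99 99 99 99 99 99 99 99 99 99 99 99 99 99 12 12 13 15 15 14 16 19 19 19 77 99 99 99 99
282  99 99 99 98 19 19 20 15 15 15 15 14 18 16 16 99 99 99 99 99 99 99 99 99 99 99 99 99 99 99 99 99 99 99 99 99 99 99 99 99 12 12 13 12 16 16 15 16 19 20 20 99 99 99 99
287  99 99 99 19 19 19 19 16 16 16 16 15 18 15 70 99 99 99 99 99 99 99 99 99 99 99 99 99 99 99 99 99 99 99 99 99 99 99 99 99 27 12 13 12 15 15 16 16 19 18 19 19 99 99 99
u from 143 step 5
```

```bash
python3 - <<'E'
from h import *
np.set_printoptions(precision=4,suppress=True)
p,M,s=pose();d=shot("wrist");k=pt(d,(269.5,205),.131);print(k,tool(M,[*(k[:2]-p[:2]),.132-p[2]]))
print("feet",pt(d,(228,162),.008),pt(d,(320,170),.008))
e=shot("top");A=pt(e,(112.9,195),.165);B=pt(e,(103.56,255),.165);print("bar",A,B,np.degrees(np.arctan2(A[1]-B[1],A[0]-B[0])))
E
```

```text
[ 0.4467 -0.2573  0.131 ] [  4.1  -7.2 120.4]
feet [ 0.461  -0.2044  0.008 ] [ 0.4516 -0.3127  0.008 ]
bar [0.5584 0.3356 0.165 ] [0.4325 0.3521 0.165 ] -7.438368657384501
```

Request:
send_rows:
  rows:
    - {"xyz": [2,-4,20],"turn": 0.04,"grip": 65}
    - {"xyz": [2,-8,50],"turn": 0.08,"grip": 65}
    - {"xyz": [2,-8,90],"turn": 0.08,"grip": 65}
    - {"xyz": [2,-8,108],"turn": 0.08,"grip": 65}
    - {"xyz": [2,-8,112],"turn": 0.08,"grip": 65}
    - {"xyz": [2,-8,112],"turn": 0.08,"grip": 65}

```text
t: 35.2
tool_pos: [0.4439, -0.2566, 0.1402]
ee_rot: [-179.6, 0.8, -4.6]
wrist_force: [-0.3, 0.0, 0.3]
grip_width: 0.0652
gripper_force: 0.0
```

Request:
send_rows:
  rows:
    - {"xyz": [2,1,8],"turn": 0,"grip": 65}
    - {"xyz": [2,1,8],"turn": 0,"grip": 45}
    - {"xyz": [2,1,8],"turn": 0,"grip": 15}
    - {"xyz": [2,1,8],"turn": 0,"grip": 15}
    - {"xyz": [2,1,8],"turn": 0,"grip": 15}
    - {"xyz": [2,1,8],"turn": 0,"grip": 15}

```text
t: 35.95
tool_pos: [0.4452, -0.2573, 0.1319]
ee_rot: [-179.6, 0.8, -4.6]
wrist_force: [-0.0, 0.4, 1.4]
grip_width: 0.0239
gripper_force: 30.0
```

Request:
send_rows:
  rows:
    - {"xyz": [0,0,-40],"turn": 0,"grip": 15}
    - {"xyz": [0,0,-90],"turn": 0,"grip": 15}
    - {"xyz": [0,0,-145],"turn": 0,"grip": 15}
    - {"xyz": [0,-20,-190],"turn": 0,"grip": 15}
    - {"xyz": [4,-60,-205],"turn": 0,"grip": 15}
    - {"xyz": [8,-120,-205],"turn": 0.02,"grip": 15}
    - {"xyz": [12,-180,-205],"turn": 0.05,"grip": 15}
    - {"xyz": [16,-240,-205],"turn": 0.05,"grip": 15}
    - {"xyz": [20,-300,-205],"turn": 0.05,"grip": 15}
    - {"xyz": [24,-360,-205],"turn": 0.05,"grip": 15}
    - {"xyz": [28,-420,-205],"turn": 0.05,"grip": 15}
    - {"xyz": [32,-480,-205],"turn": 0.05,"grip": 15}

```text
t: 37.45
tool_pos: [0.5184, 0.2188, 0.3394]
ee_rot: [-179.7, 0.8, -7.5]
wrist_force: [0.5, -0.2, -1.5]
grip_width: 0.0237
gripper_force: 30.0
```

Request:
send_rows:
  rows:
    - {"xyz": [2,-40,0],"turn": 0,"grip": 15}
    - {"xyz": [4,-80,0],"turn": 0,"grip": 15}
    - {"xyz": [5,-105,0],"turn": 0,"grip": 15}
    - {"xyz": [5,-115,0],"turn": 0,"grip": 15}
    - {"xyz": [5,-115,0],"turn": 0,"grip": 15}
    - {"xyz": [5,-115,0],"turn": 0,"grip": 15}
    - {"xyz": [5,-115,0],"turn": 0,"grip": 15}

```text
t: 38.33
tool_pos: [0.5388, 0.329, 0.3404]
ee_rot: [-179.7, 0.8, -7.6]
wrist_force: [0.4, 0.1, -1.1]
grip_width: 0.024
gripper_force: 30.0
```

```bash
python3 t.py; cat > bar.py <<'E'
from h import *
np.set_printoptions(precision=4,suppress=True)
p,M,s=pose();print(p,s["ee_rot"],s["grip_width"])
d=shot("wrist","wr");g=d["image"].astype(int);e=shot("top")
for x in (.60,.57,.54,.51,.48,.45,.42,.39,.36):
    P=np.array([x,.3521-.1306*(x-.4325),.165]);out=[x]
    for c in (d,e):
        a=proj(c,P);b=proj(c,P+[0,.01,0]);n=(b-a)/np.linalg.norm(b-a);mm=10/np.linalg.norm(b-a)
        if not(20<a[0]<540 and 15<a[1]<405): out.append(None);continue
        k=np.arange(-18,18.1,1.5)  # mm along +y
        v=[c["image"].min(2)[int(round((a+n*t/mm)[1])),int(round((a+n*t/mm)[0]))] for t in k]
        out.append(" ".join(f"{q}" for q in v))
    print(out)
E
python3 bar.py
```

```text
[0.5388 0.329  0.3404] [-179.6881    0.8051   -7.585 ] 38.325 [ 0.4433  0.0649 -1.0735]
(array([257.8, 157.5]), np.int32(2750), ((262.5, 157.5), (63.0, 53.0), 0.0)) [array([0.5952, 0.1014]), array([0.7253, 0.1035]), array([ 0.7276, -0.0509]), array([ 0.5973, -0.0524])]
(array([319.2, 201.8]), np.int32(781), ((317.71661376953125, 202.64735412597656), (27.453142166137695, 47.27762222290039), 17.52556800842285)) [array([ 0.5069, -0.062 ]), array([ 0.6176, -0.0956]), array([ 0.5982, -0.16  ]), array([ 0.4876, -0.1261])]
(array([328.4, 242.7]), np.int32(365), ((326.5, 240.5), (33.0, 15.0), 90.0)) [array([ 0.5004, -0.1146]), array([ 0.5009, -0.1512]), array([ 0.4206, -0.1519]), array([ 0.4202, -0.1154])]
[(0.9, 0.095)]
[0.5387 0.3293 0.3404] [-179.6748    0.808    -7.5651] 0.024000789312134344
[0.6, '239 241 239 209 209 188 207 104 102 103 119 143 131 170 240 242 242 243 243 241 242 242 242 242 241', '114 116 119 115 115 112 115 115 114 114 125 125 131 131 131 126 126 126 126 126 126 126 125 125 126']
[0.57, '171 175 180 182 184 183 177 132 139 160 204 218 248 253 232 139 169 167 169 169 1
[... 647 characters left out ...]
113 111']
[0.45, '17 17 18 17 16 19 17 17 17 18 20 15 17 16 19 19 17 19 19 19 15 15 16 12 8', '117 117 118 117 117 107 92 95 95 118 151 151 186 186 148 148 116 112 112 113 114 117 117 117 117']
[0.42, '18 20 18 16 18 17 20 20 21 23 23 23 22 20 18 21 21 19 23 21 16 17 19 18 16', '84 84 83 84 81 81 80 89 105 105 119 122 122 114 94 82 82 83 84 84 83 82 82 82 82']
[0.39, '55 57 56 54 56 56 58 64 63 65 63 62 63 64 58 58 61 59 59 57 58 54 55 53 56', '88 91 91 92 84 76 76 86 101 101 112 117 111 111 95 83 81 81 81 80 80 81 81 81 81']
[0.36, '67 69 68 71 71 68 68 66 69 68 68 68 68 69 67 68 68 68 67 68 68 69 68 68 67', '69 74 77 77 81 78 82 82 95 107 107 120 125 116 116 94 79 79 76 78 78 78 78 78 78']
```

Request:
send_rows:
  rows:
    - {"xyz": [-10,-7.5,0],"turn": 0,"grip": 15}
    - {"xyz": [-10,-7.5,0],"turn": 0,"grip": 15}
    - {"xyz": [-10,-7.5,35],"turn": 0,"grip": 15}
    - {"xyz": [-10,-7.5,70],"turn": 0,"grip": 15}
    - {"xyz": [-10,-7.5,100],"turn": 0,"grip": 15}
    - {"xyz": [-10,-7.5,120],"turn": 0,"grip": 15}
    - {"xyz": [-10,-7.5,130],"turn": 0,"grip": 15}
    - {"xyz": [-10,-7.5,136],"turn": 0,"grip": 15}
    - {"xyz": [-10,-7.5,137],"turn": 0,"grip": 15}
    - {"xyz": [-10,-7.5,137],"turn": 0,"grip": 15}

```text
t: 39.72
tool_pos: [0.5282, 0.3404, 0.204]
ee_rot: [-179.6, 0.8, -7.5]
wrist_force: [1.0, -0.4, -0.4]
grip_width: 0.0237
gripper_force: 30.0
```

Request:
send_rows:
  rows:
    - {"xyz": [0,2.2,1],"turn": 0,"grip": 15}
    - {"xyz": [0,2.2,2],"turn": 0,"grip": 15}
    - {"xyz": [0,2.2,3],"turn": 0,"grip": 15}
    - {"xyz": [0,2.2,3],"turn": 0,"grip": 15}
    - {"xyz": [0,2.2,3],"turn": 0,"grip": 15}

```text
t: 40.35
tool_pos: [0.5276, 0.3378, 0.2011]
ee_rot: [-179.7, 0.8, -7.5]
wrist_force: [-1.9, -1.4, 4.6]
grip_width: 0.0238
gripper_force: 30.0
```

Request:
send_rows:
  rows:
    - {"xyz": [0,0,0],"turn": 0,"grip": 35}
    - {"xyz": [0,0,0],"turn": 0,"grip": 50}
    - {"xyz": [0,0,0],"turn": 0,"grip": 50}
    - {"xyz": [0,0,-40],"turn": 0,"grip": 50}
    - {"xyz": [0,0,-90],"turn": 0,"grip": 60}
    - {"xyz": [0,30,-120],"turn": 0,"grip": 60}
    - {"xyz": [2,90,-120],"turn": -0.05,"grip": 60}
    - {"xyz": [3,150,-120],"turn": -0.1,"grip": 60}
    - {"xyz": [4,210,-120],"turn": -0.13,"grip": 60}
    - {"xyz": [5,270,-120],"turn": -0.13,"grip": 60}
    - {"xyz": [6,330,-120],"turn": -0.13,"grip": 60}
    - {"xyz": [7,390,-120],"turn": -0.13,"grip": 60}

```text
t: 41.85
tool_pos: [0.4849, -0.0523, 0.318]
ee_rot: [-179.6, 0.7, -0.0]
wrist_force: [1.1, -1.0, 0.3]
grip_width: 0.06
gripper_force: 0.0
```

```bash
cat > hang.py <<'E'
from h import *
np.set_printoptions(precision=4,suppress=True)
for n in("scene","top"):
    e=shot(n);m=(e["image"].max(2)<60)
    a=[proj(e,(x,y,z)) for x in(.36,.58) for y in(.28,.42) for z in(.07,.21)];a=np.array(a);lo=np.maximum(a.min(0).astype(int),0);hi=a.max(0).astype(int)
    k=np.zeros_like(m);k[lo[1]:hi[1],lo[0]:hi[0]]=m[lo[1]:hi[1],lo[0]:hi[0]]
    print(n,[(b[0],b[1],[np.round(q,1) for q in b[2]]) for b in blobs(k,80)])
    for x in(.41,.47,.53):
        y=.3506-.1306*(x-.4325);print(x,"knot",proj(e,(x,y,.188)),"legs",proj(e,(x,y+.058,.077)),proj(e,(x,y-.058,.077)))
E
python3 hang.py; python3 t.py | tail -2
```

```text
scene [(array([446.7, 273.9]), np.int32(1872), [array([446.1, 277. ]), array([75.1, 61.4]), np.float64(39.7)])]
0.41 knot [489.3556 226.3639] legs [499.8422 286.3237] [444.6524 253.6421]
0.47 knot [468.2676 239.2537] legs [480.099  300.6717] [424.6742 265.852 ]
0.53 knot [445.6028 253.1073] legs [458.9509 316.0407] [403.3871 278.862 ]
top [(array([120.3, 211.1]), np.int32(909), [array([120.8, 211.3]), array([56.8, 17.6]), np.float64(10.1)])]
0.41 knot [ 98.0863 267.1277] legs [ 92.5527 260.9149] [143.1482 261.5169]
0.47 knot [102.6813 237.6669] legs [ 96.6362 234.8123] [147.1317 235.4408]
0.53 knot [107.2566 208.3318] legs [100.7043 208.8083] [151.1001 209.4632]
(array([272.6, 169.4]), np.int32(9904), ((275.2545471191406, 171.50265502929688), (152.1440887451172, 134.67030334472656), 75.34324645996094)) [array([0.7634, 0.2024]), array([ 0.8528, -0.1164]), array([ 0.4918, -0.214 ]), array([0.4051, 0.1024])]
[(0.8, 0.055), (0.9, 0.063), (90.8, 0.08), (90.8, 0.128)]
```

Request:
send_rows:
  rows:
    - {"xyz": [-7,60,0],"turn": 0,"grip": 60}
    - {"xyz": [-14,120,0],"turn": 0,"grip": 60}
    - {"xyz": [-21,180,0],"turn": 0,"grip": 60}
    - {"xyz": [-28,240,0],"turn": 0,"grip": 60}
    - {"xyz": [-35,300,20],"turn": 0,"grip": 60}
    - {"xyz": [-42,350,50],"turn": 0,"grip": 60}
    - {"xyz": [-42,350,65],"turn": 0,"grip": 60}
    - {"xyz": [-42,350,65],"turn": 0,"grip": 60}
    - {"xyz": [-42,350,65],"turn": 0,"grip": 60}
    - {"xyz": [-42,350,65],"turn": 0,"grip": 60}

```text
t: 43.25
tool_pos: [0.4434, -0.3988, 0.2519]
ee_rot: [-179.6, 0.7, 0.1]
wrist_force: [0.5, 0.9, -0.0]
grip_width: 0.06
gripper_force: 0.0
```

```bash
sed -i 's/y-75/y-60/; s/y+85/y+45/; s/x-135/x-85/; s/x+140/x+90/' b.py; python3 b.py .443 -.402
```

```text
[ 0.4434 -0.3988  0.2519] [-179.5914    0.6624    0.1149] 43.25
knot pred [283.2883 208.9616]
148  99 99 99 99 99 99 99 99 99 99 99 99 99 99 99 99 99 99 99 99 99 99 99 99 99 99 99 99 99 99 99 99 99 99 34
153  99 99 99 99 99 99 99 99 99 99 99 99 99 99 99 99 99 99 99 99 99 99 99 99 99 99 99 99 99 99 99 99 99 99 30
158  99 99 99 99 99 99 99 99 99 99 99 99 99 99 99 99 99 99 99 99 99 99 99 99 99 99 99 99 99 99 99 99 99 99 30
163  99 99 99 99 99 99 99 14 99 99 99 99 99 99 99 99 99 99 99 99 99 99 99 99 99 99 99 99 99 99 99 99 99 99 29
168  99 99 99 99 99 99 15 13 99 99 99 99 99 99 99 99 99 99 99 99 99 99 99 99 99 13 86 99 99 99 99 99 99 99 29
173  99 99 99 99 99 99 20 14 99 99 99 99 99 99 99 99 99 99 99 99 99 99 99 99 99 12 13 99 99 99 99 99 99 99 29
178  99 99 99 99 99 99 30 29 27 23 95 99 99 99 99 99 99 99 99 99 99 99 99 99 99 13 15 99 99 99 99 99 99 99 29
183  99 99 99 99 99 99 31 29 30 29 41 47 46 42 38 33 25 17 22 22 23 23 21 21 20 21 17 99 99 99 99 99 99 99 29
188  99 99 99 99 99 99 28 29 28 29 40 46 45 42 18 15 14 15 21 26 27 27 23 19 21 20 18 99 99 99 99 99 99 90 30
193  99 99 99 99
[... 621 characters left out ...]
9 99 99 99 99 99 29 28
223  99 99 99 99 99 99 99 99 99 99 99 99 99 99 44 33 31 30 82 99 99 99 99 99 99 99 99 99 99 99 99 99 99 29 28
228  99 99 99 99 99 99 99 99 99 99 99 99 99 99 99 99 99 99 99 99 99 99 99 99 99 99 99 99 99 99 99 99 99 29 29
233  99 99 99 99 99 99 99 99 99 99 99 99 99 99 99 99 99 99 99 99 99 99 99 99 99 99 99 99 99 99 99 99 99 29 28
238  99 99 99 99 99 99 99 99 99 99 99 99 99 99 99 99 99 99 99 99 99 99 99 99 99 99 99 99 99 99 99 99 99 29 29
243  99 99 99 99 99 99 99 99 99 99 99 99 99 99 99 99 99 99 99 99 99 99 99 99 99 99 99 99 99 99 99 99 99 28 30
248  99 99 99 99 99 99 99 99 99 99 99 99 99 99 99 99 99 99 99 99 99 99 99 99 99 99 99 99 99 99 99 66 99 47 38
u from 198 step 5
```

```bash
python3 - <<'E'
from h import *
np.set_printoptions(precision=4,suppress=True)
p,M,s=pose();d=shot("wrist");k=pt(d,(277,209),.131);print(k,tool(M,[*(k[:2]-p[:2]),.132-p[2]]))
print("feet",pt(d,(232,165),.008),pt(d,(327,170),.008))
E
```

```text
[ 0.4427 -0.3972  0.131 ] [  0.9  -1.1 119.8]
feet [ 0.4566 -0.3428  0.008 ] [ 0.451  -0.4546  0.008 ]
```

Request:
send_rows:
  rows:
    - {"xyz": [1,-1,40],"turn": 0.03,"grip": 60}
    - {"xyz": [1,-1,80],"turn": 0.055,"grip": 60}
    - {"xyz": [1,-1,108],"turn": 0.055,"grip": 60}
    - {"xyz": [1,-1,118],"turn": 0.055,"grip": 60}
    - {"xyz": [1,-1,120],"turn": 0.055,"grip": 60}
    - {"xyz": [1,-1,120],"turn": 0.055,"grip": 60}
    - {"xyz": [1,-1,120],"turn": 0.055,"grip": 40}
    - {"xyz": [1,-1,120],"turn": 0.055,"grip": 15}
    - {"xyz": [1,-1,120],"turn": 0.055,"grip": 15}
    - {"xyz": [1,-1,120],"turn": 0.055,"grip": 15}
    - {"xyz": [1,-1,120],"turn": 0.055,"grip": 15}

```text
t: 44.72
tool_pos: [0.4415, -0.398, 0.1309]
ee_rot: [-179.6, 0.8, -3.2]
wrist_force: [-0.3, -0.3, 0.9]
grip_width: 0.0238
gripper_force: 30.0
```

Request:
send_rows:
  rows:
    - {"xyz": [0,0,-40],"turn": 0,"grip": 15}
    - {"xyz": [0,0,-90],"turn": 0,"grip": 15}
    - {"xyz": [0,0,-145],"turn": 0,"grip": 15}
    - {"xyz": [0,0,-195],"turn": 0,"grip": 15}
    - {"xyz": [0,-30,-207],"turn": 0,"grip": 15}
    - {"xyz": [-1,-90,-207],"turn": 0.02,"grip": 15}
    - {"xyz": [-2,-150,-207],"turn": 0.05,"grip": 15}
    - {"xyz": [-3,-210,-207],"turn": 0.075,"grip": 15}
    - {"xyz": [-4,-270,-207],"turn": 0.075,"grip": 15}
    - {"xyz": [-5,-330,-207],"turn": 0.075,"grip": 15}
    - {"xyz": [-6,-390,-207],"turn": 0.075,"grip": 15}
    - {"xyz": [-7,-450,-207],"turn": 0.075,"grip": 15}

```text
t: 46.22
tool_pos: [0.462, 0.0519, 0.341]
ee_rot: [-179.7, 0.8, -7.5]
wrist_force: [1.1, -0.6, -0.6]
grip_width: 0.0238
gripper_force: 30.0
```

```bash
python3 - <<'E'
from h import *
p,M,s=pose();print(p,s["ee_rot"],s["grip_width"],tool(M,[.47-p[0],.3457-p[1],.34-p[2]]))
E
```

```text
[0.4619957  0.05185215 0.3410475 ] [-179.66328719    0.80148547   -7.49244992] 0.023756526622848686 [ -30.4 -292.4    3.2]
```

Request:
send_rows:
  rows:
    - {"xyz": [-6,-60,0],"turn": 0,"grip": 15}
    - {"xyz": [-12,-120,0],"turn": 0,"grip": 15}
    - {"xyz": [-18,-180,0],"turn": 0,"grip": 15}
    - {"xyz": [-24,-240,0],"turn": 0,"grip": 15}
    - {"xyz": [-29,-280,0],"turn": 0,"grip": 15}
    - {"xyz": [-30,-292,0],"turn": 0,"grip": 15}
    - {"xyz": [-30,-292,0],"turn": 0,"grip": 15}
    - {"xyz": [-30,-292,0],"turn": 0,"grip": 15}
    - {"xyz": [-30,-292,0],"turn": 0,"grip": 15}

```text
t: 47.35
tool_pos: [0.4711, 0.3415, 0.3434]
ee_rot: [-179.7, 0.8, -7.6]
wrist_force: [-0.2, 0.7, -0.3]
grip_width: 0.0238
gripper_force: 30.0
```

```bash
python3 - <<'E'
from h import *
p,M,s=pose();print(p,s["ee_rot"],s["grip_width"],tool(M,[.47-p[0],.3457-p[1],.203-p[2]]))
E
```

```text
[0.47110708 0.3415403  0.34337298] [-179.69953581    0.79997616   -7.63902802] 0.023802496974332506 [  0.3  -3.2 140.4]
```

Request:
send_rows:
  rows:
    - {"xyz": [0,-2,35],"turn": 0,"grip": 15}
    - {"xyz": [0,-2,70],"turn": 0,"grip": 15}
    - {"xyz": [0,-2,100],"turn": 0,"grip": 15}
    - {"xyz": [0,-2,120],"turn": 0,"grip": 15}
    - {"xyz": [0,-2,132],"turn": 0,"grip": 15}
    - {"xyz": [0,-2,138],"turn": 0,"grip": 15}
    - {"xyz": [0,-2,140],"turn": 0,"grip": 15}
    - {"xyz": [0,-2,140],"turn": 0,"grip": 15}

```text
t: 48.35
tool_pos: [0.4693, 0.3467, 0.2037]
ee_rot: [-179.6, 0.8, -7.5]
wrist_force: [-0.2, 0.0, -0.1]
grip_width: 0.0238
gripper_force: 30.0
```

Request:
send_rows:
  rows:
    - {"xyz": [0,1,2],"turn": 0,"grip": 15}
    - {"xyz": [0,1,4],"turn": 0,"grip": 15}
    - {"xyz": [0,1,5],"turn": 0,"grip": 15}
    - {"xyz": [0,1,5],"turn": 0,"grip": 15}
    - {"xyz": [0,1,5],"turn": 0,"grip": 15}

```text
t: 48.98
tool_pos: [0.469, 0.3455, 0.1997]
ee_rot: [-179.6, 0.8, -7.5]
wrist_force: [-1.9, -2.4, 11.7]
grip_width: 0.0238
gripper_force: 30.0
```

Request:
send_rows:
  rows:
    - {"xyz": [0,0,-1],"turn": 0,"grip": 35}
    - {"xyz": [0,0,-1],"turn": 0,"grip": 50}
    - {"xyz": [0,0,-1],"turn": 0,"grip": 50}
    - {"xyz": [0,0,-40],"turn": 0,"grip": 50}
    - {"xyz": [0,0,-90],"turn": 0,"grip": 60}
    - {"xyz": [5,30,-120],"turn": 0,"grip": 60}
    - {"xyz": [18,90,-120],"turn": -0.05,"grip": 60}
    - {"xyz": [32,148,-120],"turn": -0.1,"grip": 60}
    - {"xyz": [46,206,-120],"turn": -0.13,"grip": 60}
    - {"xyz": [60,264,-120],"turn": -0.13,"grip": 60}
    - {"xyz": [74,322,-120],"turn": -0.13,"grip": 60}
    - {"xyz": [88,380,-120],"turn": -0.13,"grip": 60}

```text
t: 50.48
tool_pos: [0.5081, -0.0454, 0.3146]
ee_rot: [-179.6, 0.8, -0.0]
wrist_force: [0.2, -0.4, 0.2]
grip_width: 0.06
gripper_force: 0.0
```

```bash
python3 hang.py|grep -v knot; python3 t.py | tail -1;python3 - <<'E'
from h import *
p,M,s=pose();print(p,s["ee_rot"],s["grip_width"],tool(M,[.5435-p[0],-.406-p[1],.252-p[2]]))
E
```

```text
scene [(array([458.8, 268.1]), np.int32(3365), [array([453.4, 276.3]), array([75.4, 89.9]), np.float64(58.0)])]
top [(array([120.3, 211.1]), np.int32(908), [array([120.8, 211.3]), array([56.8, 17.6]), np.float64(10.1)]), (array([115.5, 238.4]), np.int32(923), [array([116. , 237.8]), array([56.8, 18.9]), np.float64(7.3)])]
[(0.4, 0.072), (0.9, 0.069), (1.4, 0.071), (90.2, 0.055), (90.8, 0.058), (90.8, 0.068), (90.8, 0.125)]
[ 0.50789999 -0.04791803  0.31456801] [-179.66761323    0.76797887   -0.50083   ] 0.06024366922569715 [ 39.6 358.1  60. ]
```

Request:
send_rows:
  rows:
    - {"xyz": [6,60,0],"turn": 0,"grip": 60}
    - {"xyz": [13,120,0],"turn": 0,"grip": 60}
    - {"xyz": [20,180,0],"turn": 0,"grip": 60}
    - {"xyz": [27,240,0],"turn": 0,"grip": 60}
    - {"xyz": [34,300,20],"turn": 0,"grip": 60}
    - {"xyz": [39,350,50],"turn": 0,"grip": 60}
    - {"xyz": [39,360,62],"turn": 0,"grip": 60}
    - {"xyz": [39,360,62],"turn": 0,"grip": 60}
    - {"xyz": [39,360,62],"turn": 0,"grip": 60}
    - {"xyz": [39,360,62],"turn": 0,"grip": 60}

```text
t: 51.88
tool_pos: [0.5474, -0.4013, 0.2507]
ee_rot: [-179.6, 0.7, 0.1]
wrist_force: [0.4, 0.4, -0.3]
grip_width: 0.0596
gripper_force: 0.0
```

```bash
python3 b.py .5435 -.406
```

```text
[ 0.5474 -0.4013  0.2507] [-179.559    0.651    0.123] 51.875
knot pred [285.2298 213.426 ]
153  99 99 99 99 99 99 99 99 99 99 99 99 99 99 99 99 99 99 99 99 99 99 99 99 99 99 99 99 99 99 99 99 99 77 26
158  99 99 99 99 99 99 99 99 99 99 99 99 99 99 99 99 99 99 99 99 99 99 99 99 99 99 99 99 99 99 99 99 99 50 26
163  99 99 99 99 99 99 99 99 99 99 99 99 99 99 99 99 99 99 99 99 99 99 99 99 74 14 99 99 99 99 99 99 99 38 25
168  99 99 99 99 99 99 99 99 99 99 99 99 99 99 99 99 99 99 99 99 99 99 99 99 96 11 69 99 99 99 99 99 99 32 27
173  99 99 99 99 99 99 15 99 99 99 99 99 99 99 99 99 99 99 99 99 99 99 99 83 15 17 39 99 99 99 99 99 99 27 26
178  99 99 99 99 99 29 13 81 99 99 99 99 99 99 99 99 99 99 99 99 99 56 16 17 17 18 18 99 99 99 99 99 99 25 25
183  99 99 99 99 99 41 13 28 99 99 99 99 99 99 99 99 61 22 25 26 25 22 17 17 17 17 13 99 99 99 99 99 99 25 26
188  99 99 99 99 99 99 25 27 25 28 35 36 36 35 32 18 14 17 24 24 24 23 17 17 17 17 14 99 99 99 99 99 99 26 26
193  99 99 99 99 99 99 25 26 26 26 37 37 35 15 13 12 13 14 19 23 23 23 18 17 17 17 15 99 99 99 99 99 99 26 25
198  99 99 99 99 9
[... 619 characters left out ...]
9 99 99 99 99 36 26 49
228  99 99 99 99 99 99 99 99 99 99 99 99 99 99 99 99 99 99 99 99 99 99 99 99 99 99 99 99 99 99 99 99 28 26 59
233  99 99 99 99 99 99 99 99 99 99 99 99 99 99 99 99 99 99 99 99 99 99 99 99 99 99 99 99 99 99 99 99 27 26 69
238  99 99 99 99 99 99 99 99 99 99 99 99 99 99 99 99 99 99 99 99 99 99 99 99 99 99 99 99 99 99 99 99 25 26 78
243  99 99 99 99 99 99 99 99 99 99 99 99 99 99 99 99 99 99 99 99 99 99 99 99 99 99 99 99 99 99 99 99 26 26 84
248  99 99 99 99 99 99 99 99 99 99 99 99 99 99 99 99 99 99 99 99 99 99 99 99 99 99 99 99 99 99 99 73 24 25 89
253  19 17 17 17 99 99 99 99 99 99 99 99 99 99 99 99 99 99 99 99 99 99 99 99 99 99 99 99 16 16 16 18 21 19 92
u from 200 step 5
```

```bash
python3 - <<'E'
from h import *
np.set_printoptions(precision=4,suppress=True)
p,M,s=pose();d=shot("wrist");k=pt(d,(279.5,211.5),.131);print(k,tool(M,[*(k[:2]-p[:2]),.132-p[2]]))
print("feet",pt(d,(229,175),.008),pt(d,(328,164),.008))
E
```

```text
[ 0.5449 -0.4018  0.131 ] [ -0.8   0.9 118.6]
feet [ 0.5489 -0.3414  0.008 ] [ 0.5623 -0.4577  0.008 ]
```

Request:
send_rows:
  rows:
    - {"xyz": [-1,1,40],"turn": -0.06,"grip": 60}
    - {"xyz": [-1,1,80],"turn": -0.107,"grip": 60}
    - {"xyz": [-1,1,108],"turn": -0.107,"grip": 60}
    - {"xyz": [-1,1,117],"turn": -0.107,"grip": 60}
    - {"xyz": [-1,1,119],"turn": -0.107,"grip": 60}
    - {"xyz": [-1,1,119],"turn": -0.107,"grip": 60}
    - {"xyz": [-1,1,119],"turn": -0.107,"grip": 40}
    - {"xyz": [-1,1,119],"turn": -0.107,"grip": 15}
    - {"xyz": [-1,1,119],"turn": -0.107,"grip": 15}
    - {"xyz": [-1,1,119],"turn": -0.107,"grip": 15}
    - {"xyz": [-1,1,119],"turn": -0.107,"grip": 15}

```text
t: 53.35
tool_pos: [0.5435, -0.4031, 0.1303]
ee_rot: [-179.5, 0.7, 6.1]
wrist_force: [0.1, 0.1, 0.8]
grip_width: 0.0236
gripper_force: 30.0
```

Request:
send_rows:
  rows:
    - {"xyz": [0,0,-40],"turn": 0,"grip": 15}
    - {"xyz": [0,0,-90],"turn": 0,"grip": 15}
    - {"xyz": [0,0,-145],"turn": 0,"grip": 15}
    - {"xyz": [0,0,-195],"turn": 0,"grip": 15}
    - {"xyz": [-2,-30,-208],"turn": 0.05,"grip": 15}
    - {"xyz": [-6,-90,-208],"turn": 0.1,"grip": 15}
    - {"xyz": [-10,-150,-208],"turn": 0.15,"grip": 15}
    - {"xyz": [-14,-210,-208],"turn": 0.2,"grip": 15}
    - {"xyz": [-18,-270,-208],"turn": 0.237,"grip": 15}
    - {"xyz": [-22,-330,-208],"turn": 0.237,"grip": 15}
    - {"xyz": [-26,-390,-208],"turn": 0.237,"grip": 15}
    - {"xyz": [-30,-450,-208],"turn": 0.237,"grip": 15}

```text
t: 54.85
tool_pos: [0.4681, 0.0412, 0.343]
ee_rot: [-179.7, 0.8, -7.5]
wrist_force: [1.7, 1.2, -0.7]
grip_width: 0.024
gripper_force: 30.0
```

```bash
python3 - <<'E'
from h import *
p,M,s=pose();print(p,s["ee_rot"],s["grip_width"],tool(M,[.41-p[0],.3535-p[1],.34-p[2]]))
E
```

```text
[0.46812368 0.04121927 0.34299147] [-179.65072763    0.78096134   -7.49419377] 0.024009434467449815 [ -98.3 -302.     6.2]
```

Request:
send_rows:
  rows:
    - {"xyz": [-12,-55,0],"turn": 0,"grip": 15}
    - {"xyz": [-30,-110,0],"turn": 0,"grip": 15}
    - {"xyz": [-50,-165,0],"turn": 0,"grip": 15}
    - {"xyz": [-70,-220,0],"turn": 0,"grip": 15}
    - {"xyz": [-88,-275,0],"turn": 0,"grip": 15}
    - {"xyz": [-98,-300,0],"turn": 0,"grip": 15}
    - {"xyz": [-98,-300,0],"turn": 0,"grip": 15}
    - {"xyz": [-98,-300,0],"turn": 0,"grip": 15}
    - {"xyz": [-98,-300,0],"turn": 0,"grip": 15}

```text
t: 55.98
tool_pos: [0.4114, 0.3477, 0.3461]
ee_rot: [-179.7, 0.8, -7.7]
wrist_force: [-0.1, -0.1, -1.1]
grip_width: 0.024
gripper_force: 30.0
```

```bash
python3 - <<'E'
from h import *
p,M,s=pose();print(p,s["ee_rot"],s["grip_width"],np.round(s["joints"],1),tool(M,[.41-p[0],.3535-p[1],.203-p[2]]))
E
```

```text
[0.41136778 0.34774395 0.34610372] [-179.70899686    0.79360271   -7.65719862] 0.024010590987276155 [ -49.8   27.3    8.2   98.3   -5.5   55.  -137. ] [-1.000e-01 -4.800e+00  1.431e+02]
```

Request:
send_rows:
  rows:
    - {"xyz": [0,-3,35],"turn": 0,"grip": 15}
    - {"xyz": [0,-3,70],"turn": 0,"grip": 15}
    - {"xyz": [0,-3,100],"turn": 0,"grip": 15}
    - {"xyz": [0,-3,122],"turn": 0,"grip": 15}
    - {"xyz": [0,-3,134],"turn": 0,"grip": 15}
    - {"xyz": [0,-3,140],"turn": 0,"grip": 15}
    - {"xyz": [0,-3,142],"turn": 0,"grip": 15}
    - {"xyz": [0,-3,142],"turn": 0,"grip": 15}

```text
t: 56.98
tool_pos: [0.4093, 0.3539, 0.2045]
ee_rot: [-179.6, 0.8, -7.5]
wrist_force: [0.6, 0.2, -0.5]
grip_width: 0.0241
gripper_force: 30.0
```

Request:
send_rows:
  rows:
    - {"xyz": [0,0.5,2],"turn": 0,"grip": 15}
    - {"xyz": [0,0.5,4],"turn": 0,"grip": 15}
    - {"xyz": [0,0.5,5],"turn": 0,"grip": 15}
    - {"xyz": [0,0.5,5],"turn": 0,"grip": 15}
    - {"xyz": [0,0.5,5],"turn": 0,"grip": 15}

```text
t: 57.6
tool_pos: [0.4089, 0.3533, 0.199]
ee_rot: [-179.7, 0.8, -7.5]
wrist_force: [0.9, 0.7, -0.6]
grip_width: 0.0238
gripper_force: 30.0
```

Request:
send_rows:
  rows:
    - {"xyz": [0,0,-1],"turn": 0,"grip": 35}
    - {"xyz": [0,0,-1],"turn": 0,"grip": 50}
    - {"xyz": [0,0,-1],"turn": 0,"grip": 50}
    - {"xyz": [0,0,-40],"turn": 0,"grip": 50}
    - {"xyz": [0,0,-90],"turn": 0,"grip": 60}
    - {"xyz": [5,30,-120],"turn": 0,"grip": 60}
    - {"xyz": [10,90,-120],"turn": -0.05,"grip": 60}
    - {"xyz": [15,150,-120],"turn": -0.1,"grip": 60}
    - {"xyz": [20,210,-120],"turn": -0.13,"grip": 60}
    - {"xyz": [25,270,-120],"turn": -0.13,"grip": 60}
    - {"xyz": [30,330,-120],"turn": -0.13,"grip": 60}
    - {"xyz": [35,390,-120],"turn": -0.13,"grip": 60}

```text
t: 59.1
tool_pos: [0.3942, -0.0407, 0.3165]
ee_rot: [-179.6, 0.7, -0.0]
wrist_force: [1.4, 0.3, 0.5]
grip_width: 0.0599
gripper_force: 0.0
```

Request:
send_rows:
  rows:
    - {"xyz": [0,60,0],"turn": 0,"grip": 60}
    - {"xyz": [0,120,0],"turn": 0,"grip": 60}
    - {"xyz": [0,180,0],"turn": 0,"grip": 60}
    - {"xyz": [0,220,0],"turn": 0,"grip": 60}
    - {"xyz": [0,220,0],"turn": 0,"grip": 60}
    - {"xyz": [0,220,0],"turn": 0,"grip": 60}
    - {"xyz": [0,220,0],"turn": 0,"grip": 60}

```text
t: 59.98
tool_pos: [0.3945, -0.2573, 0.3145]
ee_rot: [-179.5, 0.8, 0.1]
wrist_force: [0.4, -0.4, -0.1]
grip_width: 0.0597
gripper_force: 0.0
```

```bash
python3 hang.py; python3 t.py;python3 - <<'E'
from h import *
np.set_printoptions(precision=4,suppress=True)
e=shot("top")
for P in ((.634,.0605,.09),(.685,.011,.09)):
  x,y=proj(e,P).astype(int)
  m=np.zeros((420,560),np.uint8);m[y-14:y+14,x-14:x+14]=(e["image"].min(2)>170)[y-14:y+14,x-14:x+14]
  print(x,y,[(b[0],b[1],b[2][1],pt(e,b[2][0],.09)[:2]) for b in blobs(m,60)])
a=cv2.imread("pics/top0.png")[...,::-1].astype(int);df=np.abs(a-e["image"]).max(2)>60
print([(b[0],b[1]) for b in blobs(cv2.morphologyEx(df.astype(np.uint8),cv2.MORPH_OPEN,np.ones((3,3))),60)])
E
```

```text
scene [(array([469.2, 262.2]), np.int32(4697), [array([463.5, 271.4]), array([ 75.8, 114. ]), np.float64(60.4)])]
0.41 knot [489.3556 226.3639] legs [499.8422 286.3237] [444.6524 253.6421]
0.47 knot [468.2676 239.2537] legs [480.099  300.6717] [424.6742 265.852 ]
0.53 knot [445.6028 253.1073] legs [458.9509 316.0407] [403.3871 278.862 ]
top [(array([120.4, 211.2]), np.int32(921), [array([120.8, 211.2]), array([56.9, 17.6]), np.float64(9.9)]), (array([115.3, 238.5]), np.int32(942), [array([116. , 238.1]), array([57. , 19.4]), np.float64(7.3)]), (array([110.7, 266.1]), np.int32(1011), [array([111.6, 265.3]), array([58. , 22.7]), np.float64(5.9)])]
0.41 knot [ 98.0863 267.1277] legs [ 92.5527 260.9149] [143.1482 261.5169]
0.47 knot [102.6813 237.6669] legs [ 96.6362 234.8123] [147.1317 235.4408]
0.53 knot [107.2566 208.3318] legs [100.7043 208.8083] [151.1001 209.4632]
[ 0.3946 -0.2576  0.3146] [-179.5277    0.7649    0.1074] 60.075 [-0.8403 -0.9179 -0.4427]
(array([285.7, 192.4]), np.int32(7768), ((282.0, 192.5), (133.0, 104.0), 90.0)) [array([0.7376, 0.1062]), array([ 0.7414, -0.1491]
[... 174 characters left out ...]
, 0.0581]))]
268 143 [(array([266.8, 141.9]), np.int32(420), (21.0, 27.0), array([0.687, 0.013]))]
[(array([240.9, 138.5]), np.int32(69)), (array([269.8, 144.2]), np.int32(205)), (array([369.7, 151.3]), np.int32(160)), (array([246.8, 150.6]), np.int32(80)), (array([246.7, 164. ]), np.int32(401)), (array([237. , 178.4]), np.int32(144)), (array([439.3, 208.1]), np.int32(956)), (array([120.5, 211.3]), np.int32(970)), (array([115.3, 238.5]), np.int32(976)), (array([411.2, 246. ]), np.int32(2800)), (array([180.4, 248.2]), np.int32(279)), (array([ 88.4, 263.1]), np.int32(189)), (array([119. , 266.8]), np.int32(670)), (array([461.2, 318.5]), np.int32(7577)), (array([522.6, 408.7]), np.int32(1602))]
```

```bash
python3 -c "
from rig import workorder; print(workorder.finish_job())"
```

```text
the job is handed in; nothing more can be done
None
```

The job is handed in at about 60 s of the 210 s allowed. The tray is about 1° off square beside the post with its spout pointing to the basin. Both tumblers stand upside down on it inside the rim, and all three black hairbands hang on the rail. The last overhead picture showed nothing else moved.

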